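# Load the lamp's battery case

### The job

Lever the lid of the grey battery case open with the pry blade through the notch in its front, and drop every battery stick from the charging cradle foot-down (contact nub up) into the case, one to a bay. Then shut the lid fully and have the pry blade lying flat on the black rubber mat, wholly within it, without disturbing the other things on the bench.

Things in the scene. Friction and masses are not known exactly. Their poses are not given: they have to be found in the camera images.
- pack: Grey narrow battery case, fixed, upright: 42 (x) x 139 (y) x 100 mm high; origin at the centre of its underside, z up, front to -x. One row of four open-topped bays along y, each 30 x 30 mm, 96 mm deep (floor at z=4 mm), parted by 3 mm walls that end at z=85 mm. A flush lid covers them all. Behind it (x 21..96 mm) a black housing 66 mm high.
- pack_notch (a point): Middle of the pry notch in the top of the case's front wall (x=-21 mm, z=96 mm), the only way under the lid: 44 mm wide, 8 mm high (z=92 mm up to the lid's underside at z=100 mm), through the 6 mm thick wall into the hollow of the case. Axes as the case.
- pack_bay0 (a point): Centre of the mouth of bay 0, at rim height (100 mm above the bench); axes as the case. Bays run 0..3 towards the case's +y.
- pack_bay1 (a point): Centre of the mouth of bay 1, at rim height (100 mm above the bench); axes as the case. Bays run 0..3 towards the case's +y.
- pack_bay2 (a point): Centre of the mouth of bay 2, at rim height (100 mm above the bench); axes as the case. Bays run 0..3 towards the case's +y.
- pack_bay3 (a point): Centre of the mouth of bay 3, at rim height (100 mm above the bench); axes as the case. Bays run 0..3 towards the case's +y.
- lid (a joint): Hinge angle of the case's lid, rad: 0 shut, 1.95 fully open (tipped back beyond upright). The lid is a 42 x 137 x 4 mm plate, hinged along the rear rim; it is slightly stiff and stays where it is left.
- lid_hinge (a point): Middle of the lid's hinge line (along the case's y), 21 mm behind the case's centre and 100 mm above the bench.
- cradle: Black charging cradle, fixed: base 85 (x) x 235 (y) x 12 mm, origin at the centre of its underside. Four square wells (inside 26 x 26 mm, 41 mm deep) along y at -90, -30, 30, 90 mm lean 25 degrees (0.436 rad): their mouths look up and to the cradle's -x. A well's floor centre is at x=11, z=22 mm. Some wells may be empty.
- stick0: Battery stick, if present (None if absent): white round rod 22 mm in diameter, 86 mm long plus a steel contact nub 10 mm across and 4 mm high on top, 90 g. Origin at the centre of its flat foot, z along the rod towards the nub. Starts in a well of the cradle, leaning with it, upper 49 mm showing.
- stick1: Battery stick, if present (None if absent): white round rod 22 mm in diameter, 86 mm long plus a steel contact nub 10 mm across and 4 mm high on top, 90 g. Origin at the centre of its flat foot, z along the rod towards the nub. Starts in a well of the cradle, leaning with it, upper 49 mm showing.
- stick2: Battery stick, if present (None if absent): white round rod 22 mm in diameter, 86 mm long plus a steel contact nub 10 mm across and 4 mm high on top, 90 g. Origin at the centre of its flat foot, z along the rod towards the nub. Starts in a well of the cradle, leaning with it, upper 49 mm showing.
- stick3: Battery stick, if present (None if absent): white round rod 22 mm in diameter, 86 mm long plus a steel contact nub 10 mm across and 4 mm high on top, 90 g. Origin at the centre of its flat foot, z along the rod towards the nub. Starts in a well of the cradle, leaning with it, upper 49 mm showing.
- pry: Pry blade, 190 mm long, lying flat, 90 g: square wooden handle 100 x 20 x 20 mm (local x -100..0) and a flat steel blade 90 mm long, 16 mm wide, 2.5 mm thick (local x 0..90, its mid-plane 10 mm above the handle's underside). Origin under the handle's blade end, x along the blade, z up.
- pry_tip (a point): Middle of the blade's tip, x=90 mm, 10 mm above the handle's underside.
- pry_end (a point): Middle of the handle's rear end, x=-100 mm, 10 mm above its underside.
- mat: Black rubber tool mat, fixed, flat: 260 (x) x 150 (y) x 3 mm, origin at the centre of its underside.
- tape: Roll of black tape, 54 mm across, 19 mm high; bystander, leave alone.
- mug: White mug, 80 mm across, 90 mm high; bystander.
- jar: Glass jar, 60 mm across, 80 mm high; bystander.
- socket: Steel socket, 28 mm across, 30 mm high; bystander.
- relay: Black relay block 50 x 35 x 30 mm; bystander.
Things that resemble listed ones, but are neither listed nor needed, are in the scene too. Of the things shaped like the pry, the wooden one is meant. Leave any yellow look-alike of the stick3 alone.

How it is judged:
By the outcome, as a careful person would: the job done as asked, in the order asked, and still so for the second after the job is handed in, with the robot touching nothing.
Of stick0, stick1, stick2, stick3 only 2 to 4 are there at a start; the rules pass over those that are not, and their reading is None.
At some moment in a run one of pry may be knocked a few centimetres aside while the robot is not near it.
It also fails if it takes over 210 s, if anything falls off the work surface, if the arm or the gripper's body presses on something with over 40 N, if the wrist force passes 120 N, or if a joint passes its speed limit or range.

### The arm

A 7-joint arm with a two-finger parallel gripper is mounted at the origin on the work surface. World frame = base frame: x ahead of the robot, y to its left, z up, the work surface at z = 0. Lengths are in m, angles in rad, forces in N, time in s.
With the tool pointing down it reaches from about 0.4 to 0.85 m from the base axis. Payload 4.5 kg.
Tool frame: the origin (TCP) lies between the finger pads; the fingertips stand r.tip_reach ahead of it and the grasp point (between the pads) lies 3 mm ahead of it (r.tip_reach is the distance from the TCP to the fingertips, in m); z points along the fingers, y is the line along which they close (so a half turn about z gives the same grasp; the last joint's range is limited). The gripper opens to 88 mm and grips with 3 to 60 N. Pads are 18 mm wide; open, the fingers measure 123 mm over their backs; the gripper's body (75 mm by 187 mm) begins 45 mm behind the grasp point.
Start: joints at [1.155, 0.689, -0.195, 1.565, 0.157, 0.902, -0.215], TCP at [0.272, -0.563, 0.261] pointing down, gripper open.
Joint ranges: [-3.01, 3.01], [-0.46, 2.08], [-1.47, 1.51], [0.13, 2.56], [-1, 4.14], [0.04, 2.09], [-2.66, 2.66]. Speed limits (rad/s): [2.57, 2.57, 3.14, 3.14, 3.14, 3.14, 3.14].

### API

Orientations are given as a unit quaternion [x, y, z, w].
In Python, from plant import r gives the robot as it stands.
- The arm moves only by the tool step_arm, never from a script. Its argument "motion" is a list of rows, each an object with "dp": the shift along the tool's x, y, z in mm, a list of three; "twist": the turn, a rotation vector about the tool's x, y, z in rad, a list of three; "hand": the opening, from -1 (shut) to 1 (fully open). In form: [{"dp": [dx, dy, dz], "twist": [rx, ry, rz], "hand": hand}, ...]. A call has 1 to 5 rows; each row is the pose to reach, as a shift and turn from the pose commanded when the call began, along the tool's axes at that moment; what a row does not reach only later rows make up. A row lasts 1/8 s, in which the tool goes at most 62.5 mm and 10.7 degrees, less where a joint would pass 70% of its speed; a pose out of reach is approached as far as the arm can. A call with a gripper value outside its range is refused whole. The fingers move at their own pace and stop on an object; "force" is the grip in N (left out, the last holds). Time passes only in rows, so rows that repeat a pose let the fingers close. It gives the time, the measured TCP pose, the force, the opening and the grip force at its end, in the units of the state.
- r.get_state(): the state, without advancing time (a new reading comes with each control period).
- r.snapshot(name): name is "side" or "top" or "wrist"; returns a dict with "pixels" (480x640x3 uint8, red, green, blue), "depth" (480x640 float32, m along the optical axis (not along the pixel's ray), 0 where there is no reading), "fx", "fy", "cx", "cy" (pixels), "xyz" and "orientation" of the camera in the world; the wrist camera has in their place "mount" (4x4, takes a point from camera to tool coordinates, whose origin is the TCP and whose axes are the flange's). Camera axes: x right, y down, z forward; pixel columns grow to the right and rows downward; lengths in m; the calibration is good to about 2 mm. A picture is of the moment at which its call begins: read the wrist's pose just before it.
- r.finish_job(): hands the job in; it is judged then, once.
Trained networks look in the newest picture that a camera, given by its name, has taken for a name from the list of things; names that differ only in an ending like _2 or _b are one class to them, and where a whole thing is asked for, a point or a joint stands for the part that bears it (a point fixed in the world has none). Each returns a list of dicts, best first, with "score" (0 to 1); they miss things now and then, are a little off and sometimes report something else, mostly with a low value. They report only what shows in the picture. A call takes as long as a camera call. They do not tell look-alikes from the thing itself.
- r.search_frame(camera, thing): "at" ([x, y, z] in m, in the coordinates of the camera as it stood for that picture, good to about 4 mm: the middle of the surface that is visible of it).
The state is a dict: "clock": time; "q": joint angles; "qd": joint speeds; "joint_torque": joint torques, N m; "tool_pos": TCP position; "eef_rot": TCP orientation; "contact_force": force on the tool from outside, world axes, zero at the start; "moment": the same for the moment, N m; "opening": opening from 0.0 (shut) to 1.0 (fully open); "finger_force": force on a finger pad.
Only numpy, scipy, OpenCV 4.12 (cv2) and the standard library are available. Lean on these libraries where they do the work, as an engineer would, in place of code of your own. Each camera call takes 0.05 s, during which the arm holds its last target. There are 200 camera calls.

## Working session

There is one attempt and no reset: what is moved stays moved. The work goes in short steps, Python scripts to look and compute and a tool call to move; the robot and the scene stay as the last step left them, time stands still between calls to the robot, and variables do not carry over. Pictures are saved under pics/ and viewed, at most 14 in all, crops included, and the job is handed in when it is done.

Besides the shell and the picture viewer there is one more tool, called after ">>>" in YAML: its name, and indented under it one key for each argument. step_arm: Moves the arm, as the interface text tells. Its arguments: {"type":"object","properties":{"motion":{"type":"array"},"force":{"type":"number"}},"required":["motion"]}

```bash
ls; mkdir -p pics
cat > h.py <<'E'
import numpy as np, cv2
from scipy.spatial.transform import Rotation as R
from plant import r
np.set_printoptions(precision=4,suppress=True)
def pose():
    s=r.get_state(); return np.array(s['tool_pos']),R.from_quat(s['eef_rot'])
def snap(n):
    p,o=pose(); d=r.snapshot(n)
    if n=='wrist':
        T=np.eye(4);T[:3,:3]=o.as_matrix();T[:3,3]=p; M=T@np.array(d['mount'])
    else:
        M=np.eye(4);M[:3,:3]=R.from_quat(d['orientation']).as_matrix();M[:3,3]=d['xyz']
    d['M']=M; return d
def cloud(d):
    z=d['depth'];v,u=np.mgrid[:480,:640]
    P=np.stack([(u-d['cx'])/d['fx']*z,(v-d['cy'])/d['fy']*z,z],-1)
    W=P@d['M'][:3,:3].T+d['M'][:3,3]; W[z<=0]=np.nan; return W
def find(d,n,t):
    return [(round(x['score'],2),(d['M'][:3,:3]@x['at']+d['M'][:3,3]).round(4)) for x in r.search_frame(n,t)]
def px(d,P):
    c=(np.asarray(P)-d['M'][:3,3])@d['M'][:3,:3]; return np.array([c[0]/c[2]*d['fx']+d['cx'],c[1]/c[2]*d['fy']+d['cy']]).round(0)
def save(d,n): cv2.imwrite('pics/'+n,cv2.cvtColor(d['pixels'],cv2.COLOR_RGB2BGR))
def rel(target,o2=None):
    "dp(mm), twist from the measured pose to target pos / rotation"
    p,o=pose(); return o.inv().apply(np.asarray(target)-p)*1000,(o.inv()*o2).as_rotvec() if o2 is not None else None
E
python3 - <<'E'
from h import *
s=r.get_state();print(s,r.tip_reach)
for n in('top','side'):
    d=snap(n);save(d,n+'0.png');print(n,d['M'][:3],d['fx'])
    np.savez('/tmp/'+n,W=cloud(d),px=d['pixels'])
    for t in['pack','pack_notch','lid_hinge','cradle','stick0','pry','pry_tip','pry_end','mat','tape','mug','jar','socket','relay']:
        print(t,[(a,b,px(d,b)) for a,b in find(d,n,t)])
E
```

```text
pics
{'clock': 0.0, 'q': array([ 1.1548,  0.69  , -0.1945,  1.5663,  0.1573,  0.9025, -0.2151]), 'qd': array([ 0.0007,  0.0004, -0.0008, -0.0004,  0.0006,  0.002 , -0.0009]), 'joint_torque': array([  0.0007, -52.7559,  -1.2666, -15.343 ,  -0.0526,   0.0065,
         0.0001]), 'tool_pos': array([ 0.2714, -0.5623,  0.2599]), 'eef_rot': array([ 0.9748,  0.223 , -0.0003, -0.0009]), 'contact_force': array([-0.1316,  0.7091,  0.4839]), 'moment': array([-0.0198, -0.0274, -0.0464]), 'finger_force': 0.0, 'opening': 1.000044395355252} 0.022
top [[ 0.0198 -0.9862  0.1643  0.3245]
 [-0.9996 -0.0229 -0.017  -0.0541]
 [ 0.0206 -0.1639 -0.9863  1.1254]] 498.60176781325606
pack [(0.75, array([0.6281, 0.0086, 0.0665]), array([279., 183.]))]
pack_notch [(0.64, array([0.6246, 0.0056, 0.0665]), array([281., 185.])), (0.16, array([ 0.487 , -0.2759,  0.0266]), array([406., 252.]))]
lid_hinge [(0.89, array([0.6066, 0.0146, 0.1019]), array([275., 188.])), (0.51, array([ 0.486 , -0.2759,  0.0278]), array([406., 253.]))]
cradle [(0.87, array([ 0.4845, -0.2785,  0.0275]), array([407., 253.])), (0.3, array([0.6
[... 3348 characters left out ...]
.1266, 0.0125]), array([342., 324.])), (0.33, array([0.6105, 0.0163, 0.1021]), array([274., 229.]))]
mug [(0.8, array([0.7091, 0.2186, 0.0614]), array([184., 278.])), (0.56, array([0.6103, 0.0158, 0.1013]), array([274., 229.]))]
jar [(0.66, array([ 0.699 , -0.1653,  0.0566]), array([286., 199.])), (0.53, array([ 0.3885, -0.1134,  0.0198]), array([384., 257.])), (0.27, array([ 0.6927, -0.2538,  0.0272]), array([306., 194.]))]
socket [(0.64, array([ 0.3872, -0.1144,  0.0208]), array([385., 256.])), (0.44, array([ 0.4767, -0.0313,  0.0141]), array([335., 266.])), (0.18, array([0.6046, 0.0404, 0.0651]), array([271., 248.]))]
relay [(0.49, array([ 0.6902, -0.2573,  0.0273]), array([308., 194.]))]
```

View pics/top0.png

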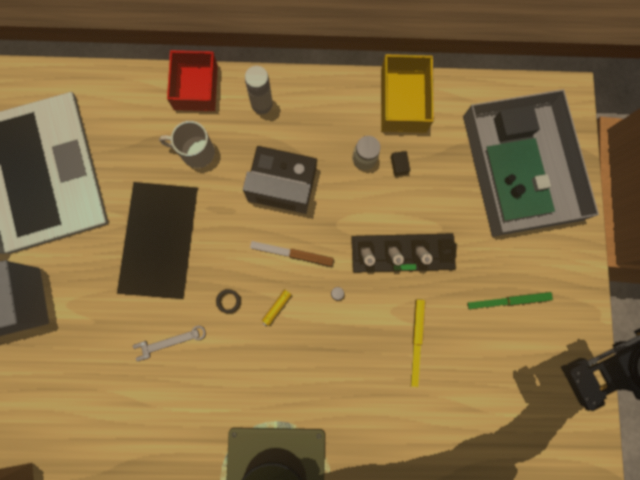

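Run:
```python
import cv2
a=cv2.imread('pics/side0.png')[140:410,140:520]
cv2.imwrite('pics/sidec.png',cv2.resize(a,None,fx=2,fy=2))
```

```text
(no output)
```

View pics/sidec.png

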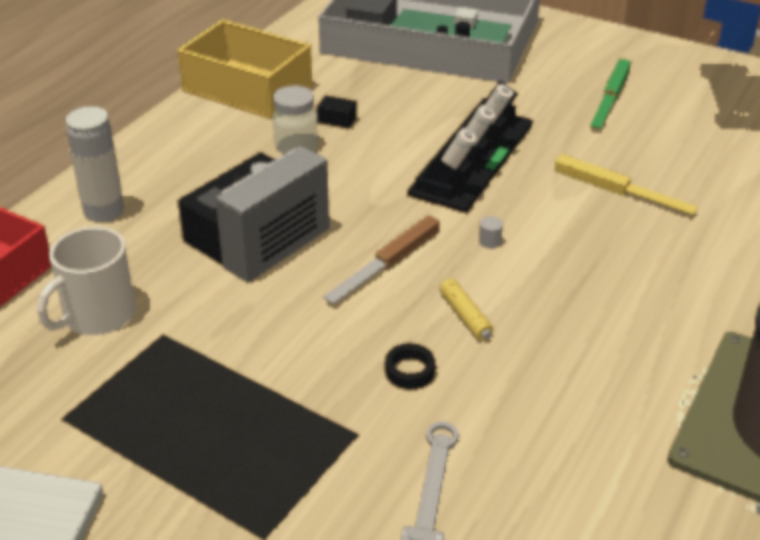

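The top view shows the grey case with its lid at (280,185), the cradle with three white sticks at (367,257), (396,256) and (424,255) and an empty well at about (447,255), and the mat at (157,242). For the pry, the wooden blade is at (310,257) with its steel end to the left. Its look-alikes are yellow at (417,340) and green at (510,300), so I choose the wooden one. The stick look-alike is yellow at (277,307), and I'll leave it.

Run:
```python
from h import *
T=np.load('/tmp/top.npz');S=np.load('/tmp/side.npz')
def rect(P,l):
    b=cv2.minAreaRect((P[:,:2]*1000).astype(np.float32)); print(l,len(P),'c',np.round(b[0],1),'size',np.round(b[1],1),'ang',round(b[2],2),'z',np.median(P[:,2]).round(4)); 
def sel(D,x0,x1,y0,y1,z0,z1):
    W=D['W'];m=(W[...,0]>x0)&(W[...,0]<x1)&(W[...,1]>y0)&(W[...,1]<y1)&(W[...,2]>z0)&(W[...,2]<z1); return W[m],D['px'][m]
for n,D in(('top',T),('side',S)):
    rect(sel(D,.5,.75,-.1,.12,.092,.115)[0],n+' lid')
    rect(sel(D,.5,.75,-.1,.12,.058,.075)[0],n+' housing')
    rect(sel(D,.4,.57,-.42,-.12,.008,.018)[0],n+' cradle base')
    P,c=sel(D,.4,.57,-.11,.09,.005,.03); rect(P,n+' pry')
    w=c[:,0].astype(int)-c[:,2]>45; rect(P[w],n+' handle'); rect(P[~w],n+' blade')
    P,c=sel(D,.35,.65,.15,.42,-.01,.012); d=c.max(1)<70; rect(P[d],n+' mat')
    for y in(-.18,-.24,-.30,-.36):
        P,c=sel(D,.4,.57,y-.025,y+.025,.06,.13); b=c.min(1)>90
        if b.sum()>5: print(n,'stick',b.sum(),P[b].mean(0),P[b][:,2].max(), P[b][P[b][:,2]>P[b][:,2].max()-.012].mean(0))
```

```text
top lid 1387 c [609.2  12.9] size [139.6  46. ] ang 78.89 z 0.1029
top housing 1784 c [643.6   5.9] size [138.9 119.5] ang 78.97 z 0.0654
top cradle base 1260 c [ 488.3 -273.6] size [ 85.1 234.1] ang 2.73 z 0.0109
top pry 697 c [472.1 -18.7] size [139.7 178.2] ang 9.57 z 0.0156
top handle 468 c [472.1 -18.7] size [139.7 178.2] ang 9.57 z 0.018
top blade 229 c [490.5  29.3] size [86.4 14.3] ang 78.53 z 0.0101
top mat 7008 c [508.  284.8] size [146.6 254.6] ang 86.23 z 0.0021
top stick 98 [ 0.4617 -0.1845  0.0963] 0.10525325624993487 [ 0.4595 -0.1849  0.0991]
top stick 96 [ 0.4643 -0.2439  0.0965] 0.1045767037647427 [ 0.4626 -0.2441  0.0988]
top stick 89 [ 0.4665 -0.304   0.0975] 0.10347042886483893 [ 0.4654 -0.3042  0.0988]
side lid 857 c [607.2  14.9] size [141.7  48.8] ang 79.09 z 0.1026
side housing 849 c [642.1   7.6] size [144.2 122.5] ang 78.94 z 0.0653
side cradle base 659 c [ 482.6 -247. ] size [110.  275.4] ang 9.71 z 0.0111
side pry 537 c [444.6 -11.4] size [189.8  92.6] ang 79.13 z 0.0128
side handle 278 c [479.  -17.4] size [106.9 163.8] ang 17.79 z 0.0181
side blade 259 c [479.4 -15.3] size [184.1  21.6] ang 77.09 z 0.0101
side mat 7190 c [506. 285.] size [148.8 259.6] ang 86.14 z 0.0023
side stick 147 [ 0.4623 -0.1778  0.084 ] 0.10556539605527859 [ 0.4566 -0.1808  0.0984]
side stick 124 [ 0.4642 -0.2381  0.0865] 0.10358918725926058 [ 0.46   -0.2406  0.0973]
side stick 115 [ 0.4669 -0.298   0.0866] 0.10514967917353268 [ 0.4621 -0.3001  0.0984]
side stick 9 [ 0.4977 -0.3628  0.0631] 0.0668245055257678 [ 0.4977 -0.3628  0.0631]
```

```bash
cat >> h.py <<'E'
def O(yaw,tilt=0):
    y,t=np.radians([yaw,tilt]); h=np.array([np.cos(y),np.sin(y),0]);u=np.array([0,0,1])
    x=np.cos(t)*h+np.sin(t)*u; z=-np.cos(t)*u+np.sin(t)*h
    return R.from_matrix(np.c_[x,np.cross(z,x),z])
def plan(wps):
    "wps: (xyz m, yaw, tilt); each row relative to the previous waypoint"
    p,o=pose()
    for w in wps:
        q=np.array(w[0]);o2=O(*w[1:])
        print('dp',(o.inv().apply(q-p)*1000).round(1),'twist',(o.inv()*o2).as_rotvec().round(3),'->',q)
        p,o=q,o2
def toP(l,c=(.608,.0135,0),yaw=-11.1):  # pack/cradle/mat local mm -> world
    return R.from_euler('z',yaw,degrees=True).apply(np.array(l)/1000)+c
CR=dict(c=(.4883,-.2736,0),yaw=2.73)
E
python3 - <<'E'
from h import *
plan([((.42,-.03,.26),78,0)])
E
```

```text
dp [ 365.2 -415.4    0.7] twist [ 0.     0.    -0.911] -> [ 0.42 -0.03  0.26]
```

>>> step_arm:
  motion:
    - {"dp":[36,-42,0],"twist":[0,0,0],"hand":0.2}
    - {"dp":[73,-83,0],"twist":[0,0,0],"hand":0.2}
    - {"dp":[110,-125,0],"twist":[0,0,0],"hand":0.2}
    - {"dp":[146,-166,0],"twist":[0,0,0],"hand":0.2}
    - {"dp":[183,-208,0],"twist":[0,0,0],"hand":0.2}

```text
clock: 2.12
tool_pos: [0.3467, -0.2945, 0.261]
eef_rot: [0.975, 0.223, 0.0, 0.0]
contact_force: [0.5, 0.8, -1.3]
opening: 0.6
finger_force: 0.0
```

>>> step_arm:
  motion:
    - {"dp":[36,-42,0],"twist":[0,0,0],"hand":0.2}
    - {"dp":[73,-83,0],"twist":[0,0,0],"hand":0.2}
    - {"dp":[110,-125,0],"twist":[0,0,0],"hand":0.2}
    - {"dp":[146,-166,0],"twist":[0,0,0],"hand":0.2}
    - {"dp":[183,-208,0],"twist":[0,0,0],"hand":0.2}

```text
clock: 2.75
tool_pos: [0.4211, -0.0274, 0.261]
eef_rot: [0.975, 0.223, 0.001, 0.0]
contact_force: [1.2, -0.8, -0.5]
opening: 0.601
finger_force: 0.0
```

>>> step_arm:
  motion:
    - {"dp":[0,0,0],"twist":[0,0,-0.911],"hand":0.2}
    - {"dp":[0,0,0],"twist":[0,0,-0.911],"hand":0.2}
    - {"dp":[0,0,0],"twist":[0,0,-0.911],"hand":0.2}
    - {"dp":[0,0,0],"twist":[0,0,-0.911],"hand":0.2}
    - {"dp":[0,0,0],"twist":[0,0,-0.911],"hand":0.2}

```text
clock: 3.38
tool_pos: [0.4207, -0.0291, 0.2609]
eef_rot: [0.776, 0.631, 0.0, 0.0]
contact_force: [0.4, 0.5, -0.9]
opening: 0.599
finger_force: 0.0
```

```bash
cat > prysee.py <<'E'
from h import *
def pry(n):
    d=snap(n);W=cloud(d);c=d['pixels'].astype(int); print(find(d,n,'pry'))
    return d,W,c
if __name__=='__main__':
    print(pose()[0],pose()[1].as_matrix())
    d,W,c=pry('wrist'); save(d,'wr1.png')
    m=(W[...,2]>.0055)&(W[...,2]<.03)&(W[...,0]>.4)&(W[...,0]<.54)&(W[...,1]>-.14)&(W[...,1]<.12)
    n,l,st,ce=cv2.connectedComponentsWithStats(m.astype(np.uint8))
    for i in range(1,n):
        if st[i,4]<300: continue
        P=W[l==i]; b=cv2.minAreaRect((P[:,:2]*1000).astype(np.float32)); print(len(P),b,P[:,2].min(),P[:,2].max(),ce[i])
        H=P[P[:,2]>.015]; print('handle',cv2.minAreaRect((H[:,:2]*1000).astype(np.float32)))
        B=P[P[:,2]<.014]; print('blade',cv2.minAreaRect((B[:,:2]*1000).astype(np.float32)))
E
python3 prysee.py
```

```text
[ 0.4207 -0.0291  0.2609] [[ 0.2031  0.9792  0.0007]
 [ 0.9792 -0.2031 -0.0001]
 [ 0.0001  0.0007 -1.    ]]
[(0.96, array([ 0.4823, -0.0252,  0.0128])), (0.64, array([ 0.3211, -0.3   ,  0.0133]))]
3575 ((481.6995544433594, -21.241744995117188), (189.5193634033203, 20.4083194732666), 78.88732147216797) 0.0055313689452752834 0.021087347921370125 [376.8778 184.3972]
handle ((472.95428466796875, -65.00546264648438), (100.28755950927734, 20.25531005859375), 78.7257308959961)
blade ((481.8982238769531, -18.70417022705078), (184.38368225097656, 19.279720306396484), 77.3816146850586)
```

View pics/wr1.png

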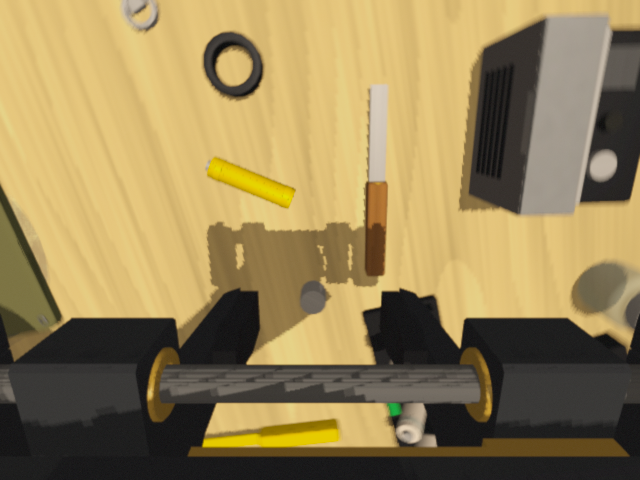

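>>> step_arm:
  motion:
    - {"dp":[6,30,50],"twist":[0,0,0],"hand":0.2}
    - {"dp":[11,58,100],"twist":[0,0,-0.01],"hand":0.2}
    - {"dp":[11,58,150],"twist":[0,0,-0.01],"hand":0.2}
    - {"dp":[11,58,200],"twist":[0,0,-0.01],"hand":0.2}
    - {"dp":[11,58,235],"twist":[0,0,-0.01],"hand":0.2}

```text
clock: 4.1
tool_pos: [0.4795, -0.0305, 0.0238]
eef_rot: [0.775, 0.632, -0.0, 0.0]
contact_force: [0.8, 0.4, 0.2]
opening: 0.604
finger_force: 0.0
```

>>> step_arm:
  motion:
    - {"dp":[0,0,0],"twist":[0,0,0],"hand":-1}
    - {"dp":[0,0,0],"twist":[0,0,0],"hand":-1}
    - {"dp":[0,0,0],"twist":[0,0,0],"hand":-1}
    - {"dp":[0,0,0],"twist":[0,0,0],"hand":-1}
    - {"dp":[0,0,0],"twist":[0,0,0],"hand":-1}
  force: 60

```text
clock: 4.72
tool_pos: [0.4799, -0.0305, 0.0261]
eef_rot: [0.774, 0.633, 0.0, 0.0]
contact_force: [0.2, 0.2, 2.8]
opening: 0.22
finger_force: 60.0
```

>>> step_arm:
  motion:
    - {"dp":[0,0,-40],"twist":[0,0,0],"hand":-1}
    - {"dp":[-30,0,-90],"twist":[0,0,0],"hand":-1}
    - {"dp":[-60,0,-140],"twist":[0,0,0],"hand":-1}
    - {"dp":[-80,0,-180],"twist":[0,0,0],"hand":-1}
    - {"dp":[-80,0,-180],"twist":[0,0,0],"hand":-1}

```text
clock: 5.35
tool_pos: [0.4643, -0.1112, 0.208]
eef_rot: [0.776, 0.631, 0.001, 0.002]
contact_force: [-0.2, -0.8, -1.9]
opening: 0.222
finger_force: 60.0
```

Run:
```python
from h import *
p,o=pose();print(p,o.as_matrix())
n=toP([-21,0,100]);print('front rim',n, toP([-21-103-60,0,0]))
# pre-insert: TCP so that tip is 40mm before the front wall
q=toP([-21-40-104,0,0]);q[2]=.205
plan([(q,-11.1,0)])
```

```text
[ 0.4643 -0.1112  0.208 ] [[ 0.2034  0.9791  0.005 ]
 [ 0.9791 -0.2034 -0.0018]
 [-0.0008  0.0053 -1.    ]]
front rim [0.5874 0.0175 0.1   ] [0.4274 0.0489 0.    ]
dp [149.5 -49.7   2.7] twist [ 0.005 -0.004  1.56 ] -> [0.4461 0.0453 0.205 ]
```

>>> step_arm:
  motion:
    - {"dp":[30,-10,0],"twist":[0,0,0.18],"hand":-1}
    - {"dp":[60,-20,0],"twist":[0,0,0.36],"hand":-1}
    - {"dp":[90,-30,0],"twist":[0,0,0.54],"hand":-1}
    - {"dp":[120,-40,0],"twist":[0,0,0.72],"hand":-1}
    - {"dp":[149,-50,3],"twist":[0,0,0.9],"hand":-1}

```text
clock: 5.98
tool_pos: [0.4434, 0.0488, 0.2017]
eef_rot: [0.973, 0.231, -0.001, 0.0]
contact_force: [-0.6, 0.3, -1.1]
opening: 0.217
finger_force: 60.0
```

>>> step_arm:
  motion:
    - {"dp":[0,0,0],"twist":[0,0,0.18],"hand":-1}
    - {"dp":[0,0,0],"twist":[0,0,0.36],"hand":-1}
    - {"dp":[0,0,0],"twist":[0,0,0.54],"hand":-1}
    - {"dp":[0,0,0],"twist":[0,0,0.66],"hand":-1}
    - {"dp":[0,0,0],"twist":[0,0,0.66],"hand":-1}

```text
clock: 6.6
tool_pos: [0.4435, 0.0477, 0.2018]
eef_rot: [0.996, -0.093, -0.001, 0.001]
contact_force: [0.6, -0.2, -1.2]
opening: 0.22
finger_force: 60.0
```

Run:
```python
from h import *
p,o=pose();print(p,o.as_matrix())
d=snap('wrist');save(d,'wr2.png');W=cloud(d);s=snap('side');save(s,'side2.png');V=cloud(s)
np.savez('/tmp/w2',W=W,px=d['pixels'],V=V,spx=s['pixels'])
for n in('pack_notch','pry_tip','lid_hinge'): print(n,find(d,'wrist',n))
print(find(s,'side','pry_tip'))
# blade in wrist & side view, in tool frame
for X,nm in((W,'w'),(V,'s')):
    L=(X-p)@o.as_matrix()*1000
    m=(L[...,0]>25)&(L[...,0]<125)&(abs(L[...,1])<14)&(L[...,2]>0)&(L[...,2]<35)
    Q=L[m];print(nm,len(Q),Q[:,0].max() if len(Q) else 0)
    for a in range(25,120,15):
        k=Q[(Q[:,0]>=a)&(Q[:,0]<a+15)]
        if len(k)>3: print(a,k.mean(0),k[:,1].min(),k[:,1].max())
m=(abs(W[...,2]-.1025)<.005)&(W[...,0]>.5)&(W[...,0]<.7)&(abs(W[...,1])<.12)
P=W[m];print('lid',len(P),cv2.minAreaRect((P[:,:2]*1000).astype(np.float32)),np.median(P[:,2]))
```

```text
[0.4435 0.0477 0.2018] [[ 0.9826 -0.1855 -0.0017]
 [-0.1855 -0.9826 -0.0012]
 [-0.0015  0.0015 -1.    ]]
pack_notch [(0.81, array([0.5893, 0.0185, 0.0461]))]
pry_tip [(0.71, array([0.4824, 0.0399, 0.1875]))]
lid_hinge []
[(0.84, array([0.3942, 0.0623, 0.1944])), (0.68, array([ 0.306 , -0.2964,  0.0101])), (0.62, array([ 0.3834, -0.5086,  0.0091])), (0.37, array([0.5973, 0.0434, 0.0644]))]
w 9751 104.69072583118894
25 [32.5801 -0.5122 15.8035] -8.461731355595036 7.395562062639742
40 [47.6616 -0.4389 15.8316] -8.527257496756203 7.54902531017611
55 [62.6502 -0.5504 15.8243] -8.57269835300679 7.493881533436408
70 [77.576  -0.5193 15.8042] -8.50584975341225 7.4542730616660515
85 [92.6393 -0.5977 15.828 ] -8.619926233655324 7.451932408279313
100 [102.2637  -0.5934  15.8445] -8.622340827666967 7.304122535751103
s 6 38.91177934860968
25 [32.3317 -2.0917 14.4238] -7.786424469504925 5.3424307209594
lid 0 ((0.0, 0.0), (0.0, 0.0), 0.0) nan
  return _methods._mean(a, axis=axis, dtype=dtype,
  ret = ret.dtype.type(ret / rcount)
```

View pics/wr2.png

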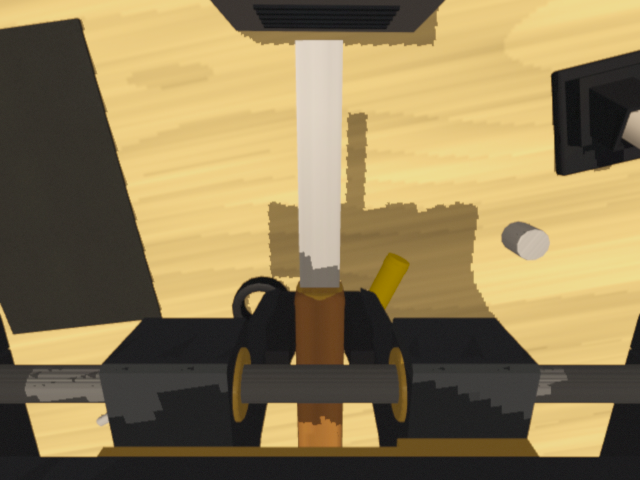

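The wrist view shows the wooden handle between the fingers (320,330), and the blade pointing up the picture to its tip at (319,42), square to the case front with the vents at (325,15).

>>> step_arm:
  motion:
    - {"dp":[0,0,45],"twist":[0,0,0.007],"hand":-1}
    - {"dp":[0,0,89],"twist":[0,0,0.007],"hand":-1}
    - {"dp":[0,0,89],"twist":[0,0,0.007],"hand":-1}
    - {"dp":[0,0,89],"twist":[0,0,0.007],"hand":-1}

```text
clock: 7.4
tool_pos: [0.4446, 0.047, 0.1147]
eef_rot: [0.995, -0.098, 0.001, -0.0]
contact_force: [0.1, -0.4, -1.3]
opening: 0.223
finger_force: 60.0
```

Run:
```python
from h import *
p,o=pose();print(p,o.as_matrix())
s=snap('side');a=cv2.cvtColor(s['pixels'],cv2.COLOR_RGB2BGR)[190:300,230:390]
cv2.imwrite('pics/s3.png',cv2.resize(a,None,fx=5,fy=5,interpolation=cv2.INTER_CUBIC))
d=snap('wrist');save(d,'w3.png')
```

```text
[0.4446 0.047  0.1147] [[ 0.9808 -0.195   0.001 ]
 [-0.195  -0.9808  0.0001]
 [ 0.001  -0.0003 -1.    ]]
```

View pics/s3.png

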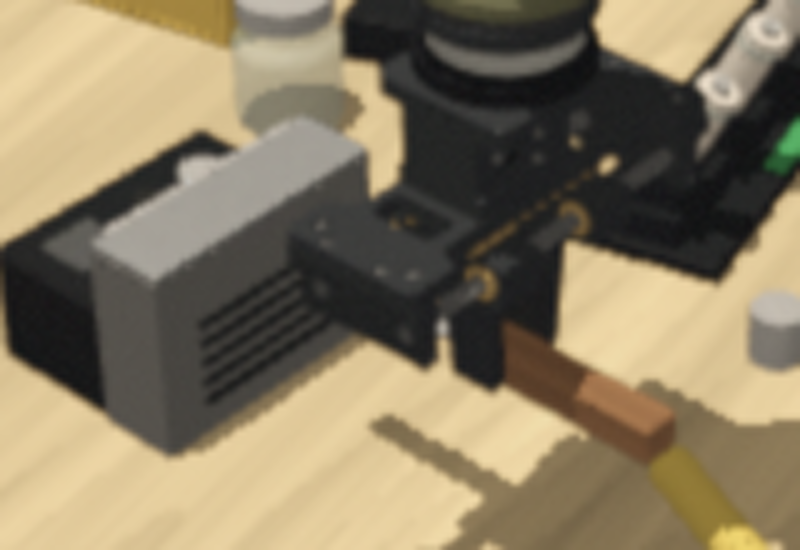

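The side crop shows the grey lid intact, the handle in the fingers at (590,390), and the blade hidden behind the gripper. I'll insert slowly and watch the force.

>>> step_arm:
  motion:
    - {"dp":[15,0,2],"twist":[0,0,0],"hand":-1}
    - {"dp":[30,0,2],"twist":[0,0,0],"hand":-1}
    - {"dp":[38,0,2],"twist":[0,0,0],"hand":-1}
    - {"dp":[44,0,2],"twist":[0,0,0],"hand":-1}
    - {"dp":[46,0,2],"twist":[0,0,0],"hand":-1}

```text
clock: 8.12
tool_pos: [0.4895, 0.0382, 0.1121]
eef_rot: [0.995, -0.098, 0.0, -0.0]
contact_force: [0.1, 0.3, -1.7]
opening: 0.221
finger_force: 60.0
```

>>> step_arm:
  motion:
    - {"dp":[3,0,0],"twist":[0,0,0],"hand":-1}
    - {"dp":[6,0,0],"twist":[0,0,0],"hand":-1}
    - {"dp":[6,0,0],"twist":[0,0,0],"hand":-1}

```text
clock: 8.5
tool_pos: [0.4954, 0.037, 0.1117]
eef_rot: [0.995, -0.098, 0.0, 0.0]
contact_force: [0.6, -0.3, -1.1]
opening: 0.219
finger_force: 60.0
```

>>> step_arm:
  motion:
    - {"dp":[4,0,0],"twist":[0,0,0],"hand":-1}
    - {"dp":[4,0,-5],"twist":[0,0,0],"hand":-1}
    - {"dp":[4,0,-9],"twist":[0,0,0],"hand":-1}
    - {"dp":[4,0,-13],"twist":[0,0,0],"hand":-1}
    - {"dp":[4,0,-17],"twist":[0,0,0],"hand":-1}

```text
clock: 9.12
tool_pos: [0.4988, 0.0362, 0.129]
eef_rot: [0.995, -0.098, -0.0, 0.0]
contact_force: [0.4, -0.2, -2.2]
opening: 0.223
finger_force: 60.0
```

```bash
cat > lid.py <<'E'
from h import *
import sys
s=snap(sys.argv[1]);W=cloud(s);p,o=pose()
L=R.from_euler('z',11.1,degrees=True).apply((W-np.array([.608,.0135,0])).reshape(-1,3))*1000
m=(L[:,2]>98)&(L[:,2]<160)&(L[:,0]>-30)&(L[:,0]<60)&(abs(L[:,1])<66)
g=(np.ptp(s['pixels'].reshape(-1,3).astype(int),axis=1)<14)&(s['pixels'].reshape(-1,3).mean(1)>70)
for a in range(-65,66,26):
    k=L[m&g&(abs(L[:,1]-a)<13)]
    if len(k)>10:
        v=k[:,[0,2]]-k[:,[0,2]].mean(0);e=np.linalg.svd(v,full_matrices=False)[2][0]
        print(a,len(k),'x',k[:,0].min().round(),k[:,0].max().round(),'z',k[:,2].min().round(),k[:,2].max().round(),'ang',np.degrees(np.arctan2(e[1],-e[0])).round(1))
print(p,r.get_state()['contact_force'])
E
python3 lid.py top; python3 lid.py side
```

```text
[0.499  0.0362 0.1294] [ 0.7583  0.744  -2.1322]
13 18 x -23.0 21.0 z 99.0 112.0 ang -5.6
39 75 x -24.0 23.0 z 98.0 122.0 ang -0.8
65 57 x -23.0 26.0 z 98.0 122.0 ang 7.2
[0.499  0.0362 0.1291] [ 0.3713  0.1656 -1.9978]
```

>>> step_arm:
  motion:
    - {"dp":[0,0,-5],"twist":[0,0,0],"hand":-1}
    - {"dp":[0,0,-10],"twist":[0,0,0],"hand":-1}
    - {"dp":[2,0,-15],"twist":[0,0,0],"hand":-1}
    - {"dp":[8,0,-17],"twist":[0,0,0],"hand":-1}
    - {"dp":[14,0,-18],"twist":[0,0,0],"hand":-1}

```text
clock: 9.85
tool_pos: [0.5132, 0.0335, 0.1469]
eef_rot: [0.995, -0.098, 0.0, -0.0]
contact_force: [-0.9, 0.1, -0.1]
opening: 0.215
finger_force: 60.0
```

>>> step_arm:
  motion:
    - {"dp":[6,0,0],"twist":[0,0,0],"hand":-1}
    - {"dp":[12,0,0],"twist":[0,0,0],"hand":-1}
    - {"dp":[17,0,1],"twist":[0,0,0],"hand":-1}
    - {"dp":[20,0,1],"twist":[0,0,0],"hand":-1}
    - {"dp":[20,0,1],"twist":[0,0,0],"hand":-1}

```text
clock: 10.48
tool_pos: [0.533, 0.0295, 0.1457]
eef_rot: [0.995, -0.098, 0.0, 0.0]
contact_force: [0.6, 1.1, -0.9]
opening: 0.217
finger_force: 60.0
```

```bash
python3 lid.py top; python3 lid.py side
```

```text
[0.5329 0.0295 0.1457] [-0.7398  0.5502 -0.2766]
13 35 x -17.0 26.0 z 98.0 122.0 ang -31.0
39 144 x -22.0 32.0 z 98.0 139.0 ang -68.1
65 86 x -22.0 32.0 z 98.0 141.0 ang -60.2
[0.5328 0.0295 0.1457] [ 0.246   0.2743 -1.283 ]
```

>>> step_arm:
  motion:
    - {"dp":[4,0,0],"twist":[0,0,0],"hand":-1}
    - {"dp":[6,0,0],"twist":[0,0,0],"hand":-1}
    - {"dp":[7,0,0],"twist":[0,0,0],"hand":-1}
    - {"dp":[7,0,0],"twist":[0,0,0],"hand":-1}

```text
clock: 11.08
tool_pos: [0.539, 0.0283, 0.1456]
eef_rot: [0.995, -0.098, -0.0, 0.0]
contact_force: [-1.7, 0.5, -1.2]
opening: 0.221
finger_force: 60.0
```

>>> step_arm:
  motion:
    - {"dp":[-30,0,-5],"twist":[0,0,0],"hand":-1}
    - {"dp":[-80,0,-25],"twist":[0,0,0],"hand":-1}
    - {"dp":[-120,0,-45],"twist":[0,0,0],"hand":-1}
    - {"dp":[-120,0,-45],"twist":[0,0,0],"hand":-1}

```text
clock: 11.58
tool_pos: [0.4197, 0.052, 0.1919]
eef_rot: [0.995, -0.097, 0.0, -0.0]
contact_force: [0.3, 0.6, -0.9]
opening: 0.221
finger_force: 60.0
```

```bash
python3 lid.py top; python3 lid.py side
python3 - <<'E'
from h import *
s=snap('top');a=cv2.cvtColor(s['pixels'],cv2.COLOR_RGB2BGR)[110:270,120:340]
cv2.imwrite('pics/t4.png',cv2.resize(a,None,fx=3.5,fy=3.5,interpolation=cv2.INTER_CUBIC))
m=((.507-.0195*.998),.285+.0195*.067)
p,_=pose()
plan([((m[0],m[1],p[2]),-3.8,0),((m[0],m[1],.032),-3.8,0)])
E
```

```text
[0.4222 0.052  0.1915] [ 0.3404 -0.6028 -0.6433]
-65 79 x -3.0 39.0 z 99.0 138.0 ang -59.8
-39 146 x -25.0 38.0 z 98.0 137.0 ang -43.1
-13 149 x -23.0 38.0 z 98.0 136.0 ang -59.1
13 153 x -15.0 38.0 z 98.0 137.0 ang -61.7
39 161 x -23.0 37.0 z 98.0 137.0 ang -43.4
65 98 x -24.0 36.0 z 98.0 139.0 ang -41.8
[0.4233 0.0518 0.1912] [ 1.9793 -0.6108 -0.5082]
dp [  16.9 -242.6    0.3] twist [-0.001 -0.003 -0.13 ] -> [0.4875 0.2863 0.1908]
dp [  0.    0.  158.8] twist [0. 0. 0.] -> [0.4875 0.2863 0.032 ]
```

View pics/t4.png

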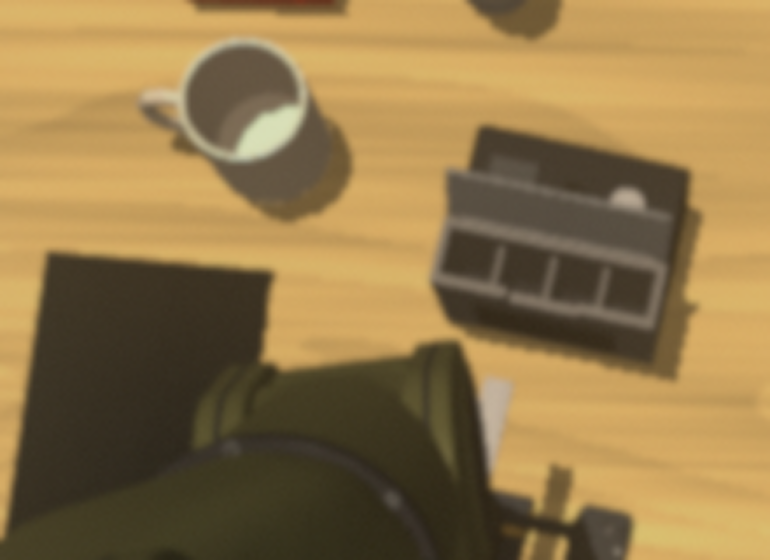

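The crop shows the lid tipped back and four open bays, at (470,255), (525,270), (575,280) and (630,290). Next I'll lay the pry on the mat.

>>> step_arm:
  motion:
    - {"dp":[3,-50,0],"twist":[0,0,-0.03],"hand":-1}
    - {"dp":[6,-100,0],"twist":[0,0,-0.06],"hand":-1}
    - {"dp":[10,-150,0],"twist":[0,0,-0.09],"hand":-1}
    - {"dp":[14,-200,0],"twist":[0,0,-0.13],"hand":-1}
    - {"dp":[17,-243,0],"twist":[0,0,-0.13],"hand":-1}

```text
clock: 12.35
tool_pos: [0.4876, 0.289, 0.19]
eef_rot: [0.999, -0.033, 0.001, -0.0]
contact_force: [0.3, 0.5, -0.5]
opening: 0.223
finger_force: 60.0
```

>>> step_arm:
  motion:
    - {"dp":[0,0,50],"twist":[0,0,0],"hand":-1}
    - {"dp":[0,0,100],"twist":[0,0,0],"hand":-1}
    - {"dp":[0,0,145],"twist":[0,0,0],"hand":-1}
    - {"dp":[0,0,153],"twist":[0,0,0],"hand":-1}
    - {"dp":[0,0,157],"twist":[0,0,0],"hand":-1}

```text
clock: 12.98
tool_pos: [0.4869, 0.2868, 0.0338]
eef_rot: [0.999, -0.033, 0.001, -0.0]
contact_force: [-0.2, -0.3, -0.3]
opening: 0.22
finger_force: 60.0
```

Run:
```python
from h import *
p,o=pose();print(p,o.as_matrix());print(r.get_state()['contact_force'])
```

```text
[0.4869 0.2868 0.0338] [[ 0.9978 -0.0668  0.0013]
 [-0.0668 -0.9978  0.0004]
 [ 0.0012 -0.0005 -1.    ]]
[-0.2484 -0.3132 -0.3285]
```

>>> step_arm:
  motion:
    - {"dp":[0,0,2],"twist":[0,0,0],"hand":-1}
    - {"dp":[0,0,3.5],"twist":[0,0,0],"hand":-1}
    - {"dp":[0,0,3.5],"twist":[0,0,0],"hand":0.0}
    - {"dp":[0,0,3.5],"twist":[0,0,0],"hand":0.0}
    - {"dp":[0,0,3.5],"twist":[0,0,0],"hand":0.0}

```text
clock: 13.6
tool_pos: [0.4858, 0.2867, 0.0305]
eef_rot: [0.999, -0.033, 0.0, -0.0]
contact_force: [0.3, 0.5, 0.8]
opening: 0.492
finger_force: 0.0
```

>>> step_arm:
  motion:
    - {"dp":[0,0,-40],"twist":[0,0,0],"hand":-0.1}
    - {"dp":[0,0,-90],"twist":[0,0,0],"hand":-0.1}
    - {"dp":[0,0,-140],"twist":[0,0,0],"hand":-0.1}
    - {"dp":[0,0,-170],"twist":[0,0,0],"hand":-0.1}
    - {"dp":[0,0,-190],"twist":[0,0,0],"hand":-0.1}

```text
clock: 14.22
tool_pos: [0.486, 0.2868, 0.2221]
eef_rot: [0.999, -0.033, 0.001, -0.001]
contact_force: [0.4, 0.6, 0.3]
opening: 0.454
finger_force: 0.0
```

```bash
cat >> h.py <<'E'
A=np.array([-np.sin(np.radians(25)),0,np.cos(np.radians(25))])
def st(yw,s): return toP(np.array([11,yw,22])+s*A,**CR)
E
python3 - <<'E'
from h import *
print(pose()[0])
d=snap('wrist');W=cloud(d);c=d['pixels'];print(find(d,'wrist','pry'))
m=(W[...,2]>.007)&(W[...,2]<.03)&(abs(W[...,0]-.5)<.14)&(abs(W[...,1]-.285)<.08);P=W[m]
print('pry',len(P),cv2.minAreaRect((P[:,:2]*1000).astype(np.float32)),P[:,2].max())
print(pose()[0]);q=st(90,140)
plan([((q[0]-.0,q[1]+.0,.222),-3.8,0),(q,2.7,25),(st(90,75),2.7,25)])
E
```

```text
[0.486  0.2868 0.2221]
[(0.94, array([0.4986, 0.288 , 0.019 ]))]
pry 4168 ((496.4889831542969, 286.7481689453125), (19.681745529174805, 188.50697326660156), 86.54559326171875) 0.02458327750891076
[0.4868 0.2872 0.2224]
dp [-19.4 475.6  -1. ] twist [-0.003 -0.004  0.   ] -> [ 0.4359 -0.186   0.222 ]
dp [ 0.   0.  73.1] twist [ 0.025  0.436 -0.112] -> [ 0.4359 -0.186   0.1489]
dp [-0. -0. 65.] twist [0. 0. 0.] -> [ 0.4633 -0.1847  0.09  ]
```

>>> step_arm:
  motion:
    - {"dp":[-2,48,0],"twist":[0,0,0],"hand":-0.1}
    - {"dp":[-4,96,0],"twist":[0,0,0],"hand":-0.1}
    - {"dp":[-6,144,0],"twist":[0,0,0],"hand":-0.1}
    - {"dp":[-8,192,0],"twist":[0,0,0],"hand":-0.1}
    - {"dp":[-10,238,0],"twist":[0,0,0],"hand":-0.1}

```text
clock: 14.95
tool_pos: [0.4592, 0.0482, 0.2193]
eef_rot: [0.999, -0.033, -0.001, 0.0]
contact_force: [1.1, 0.2, 0.2]
opening: 0.451
finger_force: 0.0
```

>>> step_arm:
  motion:
    - {"dp":[-2,48,0],"twist":[0,0,0],"hand":-0.1}
    - {"dp":[-4,96,0],"twist":[0,0,0],"hand":-0.1}
    - {"dp":[-6,144,0],"twist":[0,0,0],"hand":-0.1}
    - {"dp":[-8,192,0],"twist":[0,0,0],"hand":-0.1}
    - {"dp":[-10,238,0],"twist":[0,0,0],"hand":-0.1}

```text
clock: 15.58
tool_pos: [0.4334, -0.1884, 0.2193]
eef_rot: [0.999, -0.033, -0.001, -0.0]
contact_force: [-0.1, -0.1, -0.7]
opening: 0.446
finger_force: 0.0
```

>>> step_arm:
  motion:
    - {"dp":[0,0,20],"twist":[0.008,0.145,-0.037],"hand":-0.1}
    - {"dp":[0,0,45],"twist":[0.016,0.29,-0.075],"hand":-0.1}
    - {"dp":[0,0,73],"twist":[0.025,0.436,-0.112],"hand":-0.1}
    - {"dp":[0,0,73],"twist":[0.025,0.436,-0.112],"hand":-0.1}

```text
clock: 16.08
tool_pos: [0.4319, -0.1799, 0.1439]
eef_rot: [0.994, 0.036, 0.093, -0.042]
contact_force: [1.3, -1.2, -0.4]
opening: 0.451
finger_force: 0.0
```

```bash
cat > stk.py <<'E'
from h import *
import sys
p,o=pose();d=snap('wrist');W=cloud(d);c=d['pixels'].reshape(-1,3).astype(int)
L=((W-p)@o.as_matrix()*1000).reshape(-1,3)
m=(L[:,2]>10)&(L[:,2]<120)&(abs(L[:,1])<25)&(abs(L[:,0])<60)&(c.min(1)>95)&(np.ptp(c,axis=1)<50)
P=L[m]; print(len(P),'min z',np.percentile(P[:,2],1))
for z0 in range(int(P[:,2].min()),int(P[:,2].min())+60,8):
    k=P[(P[:,2]>=z0)&(P[:,2]<z0+8)]
    if len(k)>10: print(z0,len(k),'x',k[:,0].min().round(1),k[:,0].max().round(1),'y',k[:,1].min().round(1),k[:,1].max().round(1))
print(p,o.as_rotvec()); yw=float(sys.argv[1]); plan([(st(yw,75),2.7,25)])
E
python3 stk.py 90
```

```text
2363 min z 44.322960389420295
42 601 x 15.7 28.5 y 3.5 22.7
50 371 x 18.1 30.3 y 2.1 23.5
58 239 x 22.2 32.3 y 4.2 23.9
66 245 x 23.1 34.2 y 4.9 24.8
74 212 x 24.6 36.0 y 6.2 24.9
82 346 x 30.7 46.0 y 6.9 24.8
90 268 x 33.1 47.8 y 7.8 24.9
98 80 x 35.4 48.6 y 8.1 24.8
[ 0.4319 -0.1799  0.1439] [-3.0431 -0.1099 -0.2833]
dp [13.2  2.8 59.7] twist [-0.069  0.23   0.001] -> [ 0.4633 -0.1847  0.09  ]
```

>>> step_arm:
  motion:
    - {"dp":[0,0,-10],"twist":[-0.069,0.23,0],"hand":-0.1}
    - {"dp":[0,0,-10],"twist":[-0.069,0.23,0],"hand":-0.1}
    - {"dp":[0,0,-10],"twist":[-0.069,0.23,0],"hand":-0.1}
    - {"dp":[0,0,-10],"twist":[-0.069,0.23,0],"hand":-0.1}

```text
clock: 16.62
tool_pos: [0.4199, -0.1795, 0.1416]
eef_rot: [0.991, 0.056, 0.109, -0.047]
contact_force: [0.7, -0.5, -0.6]
opening: 0.451
finger_force: 0.0
```

```bash
python3 stk.py 90; python3 -c "
from h import *
print(r.get_state()['q'])"
```

```text
2442 min z 44.746121920969266
43 1157 x 20.0 38.0 y 4.5 24.9
51 366 x 19.9 40.0 y 4.5 25.0
59 183 x 35.1 41.4 y 7.2 25.0
67 179 x 36.6 43.3 y 8.0 24.9
75 157 x 38.4 44.7 y 8.9 24.9
83 192 x 39.9 53.3 y 9.8 25.0
91 120 x 41.7 52.0 y 10.6 25.0
99 79 x 43.3 49.1 y 11.7 24.9
[ 0.4199 -0.1795  0.1416] [-3.0251 -0.1696 -0.3336]
dp [26.5 11.4 62.2] twist [-0.092  0.205  0.044] -> [ 0.4633 -0.1847  0.09  ]
[ 0.8605  0.7695 -0.7079  2.2779  1.4481  0.3029 -2.5209]
```

```bash
python3 -c "
from h import *
plan([((.45,-.186,.24),2.7,0)])"
```

```text
dp [ 48.1   0.3 -86.5] twist [-0.08  -0.231  0.063] -> [ 0.45  -0.186  0.24 ]
```

>>> step_arm:
  motion:
    - {"dp":[0,0,-40],"twist":[0,0,0],"hand":-0.1}
    - {"dp":[24,0,-65],"twist":[-0.04,-0.12,0.03],"hand":-0.1}
    - {"dp":[48,0,-86],"twist":[-0.08,-0.231,0.063],"hand":-0.1}
    - {"dp":[48,0,-86],"twist":[-0.08,-0.231,0.063],"hand":-0.1}

```text
clock: 17.18
tool_pos: [0.4537, -0.1828, 0.2426]
eef_rot: [1.0, 0.027, 0.0, 0.0]
contact_force: [-0.4, 0.7, -0.0]
opening: 0.448
finger_force: 0.0
```

```bash
python3 -c "
from h import *
print(pose()[0],pose()[1].as_matrix(),r.get_state()['q'])"
```

```text
[ 0.4537 -0.1828  0.2426] [[ 0.9986  0.0531  0.0009]
 [ 0.0531 -0.9986 -0.0003]
 [ 0.0009  0.0003 -1.    ]] [ 0.8322  0.672  -0.8944  1.9673  0.7051  0.8471 -1.971 ]
```

>>> step_arm:
  motion:
    - {"dp":[0,0,0],"twist":[0,0,0.18],"hand":-0.1}
    - {"dp":[0,0,0],"twist":[0,0,0.36],"hand":-0.1}
    - {"dp":[0,0,0],"twist":[0,0,0.54],"hand":-0.1}
    - {"dp":[0,0,0],"twist":[0,0,0.7],"hand":-0.1}
    - {"dp":[0,0,0],"twist":[0,0,0.7],"hand":-0.1}

```text
clock: 17.8
tool_pos: [0.4478, -0.1853, 0.2392]
eef_rot: [0.948, -0.318, -0.003, 0.002]
contact_force: [-0.0, 0.2, 0.3]
opening: 0.448
finger_force: 0.0
```

```bash
python3 -c "
from h import *
print(pose()[0],pose()[1].as_matrix(),r.get_state()['q'])"
```

```text
[ 0.4478 -0.1853  0.2392] [[ 0.7972 -0.6036 -0.0078]
 [-0.6037 -0.7972 -0.0025]
 [-0.0047  0.0067 -1.    ]] [ 0.7297  0.6173 -0.6943  1.9825  0.5767  0.7548 -2.5311]
```

>>> step_arm:
  motion:
    - {"dp":[0,0,0],"twist":[0,0,-0.16],"hand":-0.1}
    - {"dp":[0,0,0],"twist":[0,0,-0.32],"hand":-0.1}
    - {"dp":[0,0,0],"twist":[0,0,-0.48],"hand":-0.1}
    - {"dp":[0,0,0],"twist":[0,0,-0.64],"hand":-0.1}
    - {"dp":[0,0,0],"twist":[0,0,-0.77],"hand":-0.1}

```text
clock: 18.42
tool_pos: [0.4484, -0.1853, 0.2393]
eef_rot: [0.998, 0.064, -0.003, 0.001]
contact_force: [0.1, 0.4, 0.5]
opening: 0.446
finger_force: 0.0
```

>>> step_arm:
  motion:
    - {"dp":[0,0,0],"twist":[0,0,-0.16],"hand":-0.1}
    - {"dp":[0,0,0],"twist":[0,0,-0.32],"hand":-0.1}
    - {"dp":[0,0,0],"twist":[0,0,-0.48],"hand":-0.1}
    - {"dp":[0,0,0],"twist":[0,0,-0.64],"hand":-0.1}
    - {"dp":[0,0,0],"twist":[0,0,-0.77],"hand":-0.1}

```text
clock: 19.05
tool_pos: [0.4484, -0.1854, 0.2393]
eef_rot: [0.901, 0.434, -0.003, -0.001]
contact_force: [-0.2, 0.4, 0.8]
opening: 0.449
finger_force: 0.0
```

>>> step_arm:
  motion:
    - {"dp":[0,0,0],"twist":[0,0,-0.16],"hand":-0.1}
    - {"dp":[0,0,0],"twist":[0,0,-0.32],"hand":-0.1}
    - {"dp":[0,0,0],"twist":[0,0,-0.48],"hand":-0.1}
    - {"dp":[0,0,0],"twist":[0,0,-0.64],"hand":-0.1}
    - {"dp":[0,0,0],"twist":[0,0,-0.77],"hand":-0.1}

```text
clock: 19.68
tool_pos: [0.4484, -0.1854, 0.2392]
eef_rot: [0.672, 0.741, -0.003, -0.002]
contact_force: [0.4, -0.5, 0.0]
opening: 0.451
finger_force: 0.0
```

>>> step_arm:
  motion:
    - {"dp":[0,0,0],"twist":[0,0,-0.16],"hand":-0.1}
    - {"dp":[0,0,0],"twist":[0,0,-0.32],"hand":-0.1}
    - {"dp":[0,0,0],"twist":[0,0,-0.48],"hand":-0.1}
    - {"dp":[0,0,0],"twist":[0,0,-0.64],"hand":-0.1}
    - {"dp":[0,0,0],"twist":[0,0,-0.77],"hand":-0.1}

```text
clock: 20.3
tool_pos: [0.4484, -0.1854, 0.2392]
eef_rot: [0.344, 0.939, -0.002, -0.003]
contact_force: [0.0, 0.2, 0.1]
opening: 0.452
finger_force: 0.0
```

>>> step_arm:
  motion:
    - {"dp":[0,0,0],"twist":[0,0,-0.16],"hand":-0.1}
    - {"dp":[0,0,0],"twist":[0,0,-0.32],"hand":-0.1}
    - {"dp":[0,0,0],"twist":[0,0,-0.48],"hand":-0.1}
    - {"dp":[0,0,0],"twist":[0,0,-0.64],"hand":-0.1}
    - {"dp":[0,0,0],"twist":[0,0,-0.76],"hand":-0.1}

```text
clock: 20.92
tool_pos: [0.4484, -0.1854, 0.2392]
eef_rot: [-0.029, 1.0, -0.001, -0.003]
contact_force: [-0.2, 0.6, 0.2]
opening: 0.452
finger_force: 0.0
```

```bash
sed -i 's/2.7,25)\])/182.7,-25)])/' stk.py; python3 -c "
from h import *
print(pose()[0],pose()[1].as_matrix(),r.get_state()['q'])
plan([(st(90,150),182.7,-25),(st(90,75),182.7,-25)])"
```

```text
[ 0.4484 -0.1854  0.2392] [[-0.9983 -0.0573 -0.0069]
 [-0.0573  0.9984 -0.0022]
 [ 0.007  -0.0018 -1.    ]] [ 1.0357  0.949  -1.4451  1.968   1.0142  1.2521  0.8304]
dp [16.2  0.3 81.4] twist [ 0.    -0.443  0.01 ] -> [ 0.4317 -0.1862  0.1579]
dp [ 0.  0. 75.] twist [0. 0. 0.] -> [ 0.4633 -0.1847  0.09  ]
```

>>> step_arm:
  motion:
    - {"dp":[3,0,15],"twist":[0,-0.09,0],"hand":-0.1}
    - {"dp":[6,0,32],"twist":[0,-0.18,0],"hand":-0.1}
    - {"dp":[9,0,48],"twist":[0,-0.27,0],"hand":-0.1}
    - {"dp":[12,0,65],"twist":[0,-0.36,0.01],"hand":-0.1}
    - {"dp":[16,0,81],"twist":[0,-0.443,0.01],"hand":-0.1}

```text
clock: 21.55
tool_pos: [0.4316, -0.1863, 0.1583]
eef_rot: [-0.021, 0.976, 0.004, 0.218]
contact_force: [0.7, -0.4, 0.2]
opening: 0.451
finger_force: 0.0
```

>>> step_arm:
  motion:
    - {"dp":[0,0,0],"twist":[0,0,0],"hand":-0.1}
    - {"dp":[0,0,0],"twist":[0,0,0],"hand":-0.1}

```text
clock: 21.8
tool_pos: [0.4337, -0.1863, 0.1596]
eef_rot: [-0.019, 0.976, 0.004, 0.217]
contact_force: [0.4, 0.4, -0.1]
opening: 0.449
finger_force: 0.0
```

```bash
python3 stk.py 90; python3 -c "
from h import *
print(r.get_state()['q'])"
```

```text
1777 min z 61.36406000010797
60 1143 x -5.8 15.9 y -11.4 9.9
68 175 x 4.3 16.2 y -11.7 10.1
76 93 x 10.6 16.0 y -9.9 8.2
84 113 x 10.3 15.9 y -10.1 8.5
92 99 x 10.6 15.8 y -9.9 8.2
100 88 x 10.5 15.7 y -9.6 8.4
108 57 x -12.9 15.1 y -14.9 12.1
[ 0.4337 -0.1863  0.1596] [-0.054   2.7038  0.0109]
dp [ 3.3  0.6 75.8] twist [-0.004  0.002 -0.007] -> [ 0.4633 -0.1847  0.09  ]
[ 1.1514  1.0703 -1.3968  2.4207  1.8304  0.9553  0.1827]
```

>>> step_arm:
  motion:
    - {"dp":[4,0,20],"twist":[0,0,0],"hand":-0.1}
    - {"dp":[4,0,45],"twist":[0,0,0],"hand":-0.1}
    - {"dp":[4,0,65],"twist":[0,0,0],"hand":-0.1}
    - {"dp":[4,0,75],"twist":[0,0,0],"hand":-0.1}
    - {"dp":[4,0,75],"twist":[0,0,0],"hand":-0.1}

```text
clock: 22.48
tool_pos: [0.4619, -0.1852, 0.0898]
eef_rot: [-0.019, 0.976, 0.004, 0.217]
contact_force: [-0.4, -1.4, 0.0]
opening: 0.453
finger_force: 0.0
```

>>> step_arm:
  motion:
    - {"dp":[0,0,0],"twist":[0,0,0],"hand":-1}
    - {"dp":[0,0,0],"twist":[0,0,0],"hand":-1}
    - {"dp":[0,0,0],"twist":[0,0,0],"hand":-1}
  force: 25

```text
clock: 22.85
tool_pos: [0.4614, -0.1855, 0.0902]
eef_rot: [-0.019, 0.976, 0.003, 0.218]
contact_force: [-1.8, -1.2, 3.5]
opening: 0.241
finger_force: 25.0
```

```bash
python3 stk.py 90; python3 -c "
from h import *
print(r.get_state()['q'],r.get_state()['contact_force'])
b0=toP([0,-49.5,0]);print(b0)
plan([(st(90,150),182.7,-25),((.46,-.186,.24),182.7,0),((b0[0],b0[1],.24),168.9,0)])"
```

```text
1173 min z 10.225207235251634
10 382 x 5.4 11.9 y -9.4 9.7
18 332 x 5.5 11.9 y -9.4 9.9
26 298 x 4.9 12.2 y -9.6 9.8
34 136 x 4.8 11.4 y -9.6 9.9
42 25 x 5.2 8.1 y -9.5 9.5
[ 0.4614 -0.1855  0.0902] [-0.0531  2.7022  0.0096]
dp [-1.7  0.8  1. ] twist [-0.005  0.003 -0.007] -> [ 0.4633 -0.1847  0.09  ]
[ 1.08    1.2435 -1.3112  2.3844  1.9999  1.0495  0.1404] [-1.7305 -0.9366  4.6201]
[ 0.5985 -0.0351  0.    ]
dp [ -1.9   0.4 -74. ] twist [-0.005  0.003 -0.007] -> [ 0.4317 -0.1862  0.1579]
dp [-60.3  -1.1 -62.4] twist [0.    0.436 0.   ] -> [ 0.46  -0.186  0.24 ]
dp [-145.4  144.2    0. ] twist [0.    0.    0.241] -> [ 0.5985 -0.0351  0.24  ]
```

>>> step_arm:
  motion:
    - {"dp":[0,0,-20],"twist":[0,0,0],"hand":-1}
    - {"dp":[0,0,-45],"twist":[0,0,0],"hand":-1}
    - {"dp":[0,0,-74],"twist":[0,0,0],"hand":-1}
    - {"dp":[0,0,-74],"twist":[0,0,0],"hand":-1}

```text
clock: 23.4
tool_pos: [0.4297, -0.187, 0.1578]
eef_rot: [-0.019, 0.976, 0.003, 0.218]
contact_force: [0.7, 0.3, -0.1]
opening: 0.237
finger_force: 25.0
```

>>> step_arm:
  motion:
    - {"dp":[-15,0,-20],"twist":[0,0.05,0],"hand":-1}
    - {"dp":[-30,0,-40],"twist":[0,0.17,0],"hand":-1}
    - {"dp":[-45,0,-52],"twist":[0,0.3,0],"hand":-1}
    - {"dp":[-60,0,-62],"twist":[0,0.436,0],"hand":-1}
    - {"dp":[-60,0,-62],"twist":[0,0.436,0],"hand":-1}

```text
clock: 24.02
tool_pos: [0.4614, -0.1845, 0.2386]
eef_rot: [-0.019, 1.0, 0.0, 0.003]
contact_force: [-0.2, 0.9, -1.2]
opening: 0.239
finger_force: 25.0
```

>>> step_arm:
  motion:
    - {"dp":[-36,36,0],"twist":[0,0,0.06],"hand":-1}
    - {"dp":[-73,72,0],"twist":[0,0,0.12],"hand":-1}
    - {"dp":[-110,108,0],"twist":[0,0,0.18],"hand":-1}
    - {"dp":[-145,144,0],"twist":[0,0,0.241],"hand":-1}
    - {"dp":[-145,144,0],"twist":[0,0,0.241],"hand":-1}

```text
clock: 24.65
tool_pos: [0.5974, -0.0322, 0.2365]
eef_rot: [0.098, 0.995, 0.001, 0.001]
contact_force: [-0.5, -0.8, -1.8]
opening: 0.237
finger_force: 25.0
```

```bash
cat > drop.py <<'E'
from h import *
import sys
p,o=pose();print(p,o.as_matrix(),r.get_state()['q'],r.get_state()['opening'])
b=toP([0,-49.5+33*int(sys.argv[1]),0]);plan([((b[0],b[1],p[2]),168.9,0),((b[0],b[1],.130),168.9,0)])
s=snap('side');V=cloud(s);c=s['pixels'].reshape(-1,3).astype(int);L=((V-p)@o.as_matrix()*1000).reshape(-1,3)
m=(abs(L[:,0])<25)&(abs(L[:,1])<25)&(L[:,2]>24)&(L[:,2]<100)&(c.min(1)>60)
P=L[m];print('stick',len(P),P[:,2].max() if len(P) else 0)
for z0 in(25,45,60):
    k=P[(P[:,2]>=z0)&(P[:,2]<z0+15)]
    if len(k): print(z0,k.min(0),k.max(0))
E
python3 drop.py 0
```

```text
[ 0.5974 -0.0322  0.2365] [[-0.9807  0.1956  0.0024]
 [ 0.1956  0.9807  0.0011]
 [-0.0021  0.0016 -1.    ]] [ 0.5499  0.9193 -1.1511  1.6528  0.8998  1.1866  0.549 ] 0.2372177296748821
dp [-1.6 -2.6 -0. ] twist [ 0.002  0.002 -0.003] -> [ 0.5985 -0.0351  0.2365]
dp [  0.    0.  106.5] twist [0. 0. 0.] -> [ 0.5985 -0.0351  0.13  ]
stick 185 78.42323873572984
25 [-5.568  -4.3803 25.2337] [15.4368 13.5313 39.7554]
45 [-1.256  -2.2485 45.0844] [13.5916 14.0819 59.9577]
60 [-4.5837 -8.3831 60.9127] [13.7109 13.5786 74.88  ]
```

>>> step_arm:
  motion:
    - {"dp":[-1.5,-2.5,20],"twist":[0,0,0],"hand":-1}
    - {"dp":[-1.5,-2.5,45],"twist":[0,0,0],"hand":-1}
    - {"dp":[-1.5,-2.5,65],"twist":[0,0,0],"hand":-1}
    - {"dp":[-1.5,-2.5,75],"twist":[0,0,0],"hand":-1}

```text
clock: 25.2
tool_pos: [0.5976, -0.0387, 0.1614]
eef_rot: [0.101, 0.995, 0.0, 0.0]
contact_force: [0.5, 1.2, -0.3]
opening: 0.24
finger_force: 24.7
```

>>> step_arm:
  motion:
    - {"dp":[0,0,10],"twist":[0,0,0],"hand":-1}
    - {"dp":[0,0,20],"twist":[0,0,0],"hand":-1}
    - {"dp":[0,0,31],"twist":[0,0,0],"hand":-1}
    - {"dp":[0,0,31],"twist":[0,0,0],"hand":-1}

```text
clock: 25.7
tool_pos: [0.598, -0.0386, 0.1314]
eef_rot: [0.101, 0.995, -0.0, 0.0]
contact_force: [-0.9, 0.6, -1.6]
opening: 0.239
finger_force: 24.7
```

```bash
python3 -c "
from h import *
print(pose()[0],r.get_state()['contact_force'],r.get_state()['opening'])"
```

```text
[ 0.598  -0.0386  0.1314] [-0.9054  0.6214 -1.5691] 0.23894506580248132
```

>>> step_arm:
  motion:
    - {"dp":[0,3,0],"twist":[0,0,0],"hand":-1}
    - {"dp":[0,3,0],"twist":[0,0,0],"hand":-0.1}
    - {"dp":[0,3,0],"twist":[0,0,0],"hand":-0.1}
    - {"dp":[0,3,0],"twist":[0,0,0],"hand":-0.1}

```text
clock: 26.2
tool_pos: [0.5992, -0.0358, 0.1326]
eef_rot: [0.101, 0.995, -0.0, 0.001]
contact_force: [-0.4, -0.4, -0.1]
opening: 0.451
finger_force: 0.0
```

>>> step_arm:
  motion:
    - {"dp":[0,0,-50],"twist":[0,0,0],"hand":-0.1}
    - {"dp":[0,0,-100],"twist":[0,0,0],"hand":-0.1}
    - {"dp":[0,0,-107],"twist":[0,0,0],"hand":-0.1}

```text
clock: 26.58
tool_pos: [0.6005, -0.0344, 0.2432]
eef_rot: [0.101, 0.995, 0.001, 0.004]
contact_force: [-0.9, -0.1, -1.1]
opening: 0.452
finger_force: 0.0
```

```bash
cat > nxt.py <<'E'
from h import *
import sys
p,o=pose();print(p,o.as_matrix())
s=snap('top');V=cloud(s)
L=R.from_euler('z',11.1,degrees=True).apply((V-np.array([.608,.0135,0])).reshape(-1,3))*1000;c=s['pixels'].reshape(-1,3).astype(int)
for b in range(4):
    m=(abs(L[:,0])<13)&(abs(L[:,1]+49.5-33*b)<13);k=L[m];print('bay',b,m.sum(),'white',(c[m].min(1)>120).sum(),np.percentile(k[:,2],[5,50,95]).round() if len(k) else 0)
yw=float(sys.argv[1]);q=st(yw,150)
plan([((.46,q[1],.2365),182.7,0),(q,182.7,-25)])
E
python3 nxt.py 30
```

```text
[ 0.6005 -0.0344  0.2432] [[-0.9796  0.2007  0.0083]
 [ 0.2007  0.9796  0.0007]
 [-0.008   0.0023 -1.    ]]
bay 0 538 white 0 [ 86. 586. 588.]
bay 1 308 white 0 [  6. 577. 584.]
bay 2 158 white 0 [  1. 327. 329.]
bay 3 95 white 0 [  2. 327. 329.]
dp [  94.7 -234.8    4.8] twist [ 0.     0.006 -0.249] -> [ 0.46   -0.2461  0.2365]
dp [25.4  1.2 78.6] twist [-0.    -0.436 -0.   ] -> [ 0.4345 -0.2461  0.1579]
```

>>> step_arm:
  motion:
    - {"dp":[19,-47,1],"twist":[0,0,-0.05],"hand":-0.1}
    - {"dp":[38,-94,2],"twist":[0,0,-0.1],"hand":-0.1}
    - {"dp":[57,-141,3],"twist":[0,0,-0.15],"hand":-0.1}
    - {"dp":[76,-188,4],"twist":[0,0,-0.2],"hand":-0.1}
    - {"dp":[95,-235,5],"twist":[0,0.006,-0.249],"hand":-0.1}

```text
clock: 27.25
tool_pos: [0.4567, -0.2483, 0.2328]
eef_rot: [-0.024, 1.0, 0.0, -0.003]
contact_force: [0.6, 0.1, -0.2]
opening: 0.453
finger_force: 0.0
```

>>> step_arm:
  motion:
    - {"dp":[6,0,17],"twist":[0,-0.1,0],"hand":-0.1}
    - {"dp":[12,0,35],"twist":[0,-0.21,0],"hand":-0.1}
    - {"dp":[18,1,57],"twist":[0,-0.33,0],"hand":-0.1}
    - {"dp":[25,1,78],"twist":[0,-0.436,0],"hand":-0.1}
    - {"dp":[25,1,78],"twist":[0,-0.436,0],"hand":-0.1}

```text
clock: 27.88
tool_pos: [0.4297, -0.2465, 0.1533]
eef_rot: [-0.023, 0.977, 0.007, 0.212]
contact_force: [-0.1, 0.3, 0.9]
opening: 0.45
finger_force: 0.0
```

```bash
python3 stk.py 30
```

```text
1822 min z 58.41013896788116
57 1109 x -15.8 6.4 y -11.9 8.8
65 198 x -4.9 6.5 y -12.2 9.6
73 109 x 0.7 6.3 y -10.4 7.6
81 125 x 0.1 6.0 y -10.2 7.9
89 109 x 0.4 6.1 y -10.5 7.9
97 102 x 0.3 5.9 y -10.6 7.7
105 60 x -21.1 5.3 y -15.5 11.4
[ 0.4297 -0.2465  0.1533] [-0.0637  2.7137  0.0182]
dp [-6.7 -0.1 72.7] twist [ 0.003 -0.009 -0.002] -> [ 0.4662 -0.2446  0.09  ]
```

>>> step_arm:
  motion:
    - {"dp":[-5.5,-0.5,20],"twist":[0,-0.009,0],"hand":-0.1}
    - {"dp":[-5.5,-0.5,45],"twist":[0,-0.009,0],"hand":-0.1}
    - {"dp":[-5.5,-0.5,63],"twist":[0,-0.009,0],"hand":-0.1}
    - {"dp":[-5.5,-0.5,72],"twist":[0,-0.009,0],"hand":-0.1}
    - {"dp":[-5.5,-0.5,72],"twist":[0,-0.009,0],"hand":-0.1}

```text
clock: 28.55
tool_pos: [0.4683, -0.2454, 0.0926]
eef_rot: [-0.023, 0.976, 0.006, 0.218]
contact_force: [-0.6, -0.9, -0.0]
opening: 0.453
finger_force: 0.0
```

>>> step_arm:
  motion:
    - {"dp":[0,0,0],"twist":[0,0,0],"hand":-1}
    - {"dp":[0,0,0],"twist":[0,0,0],"hand":-1}
    - {"dp":[0,0,0],"twist":[0,0,0],"hand":-1}
  force: 25

```text
clock: 28.92
tool_pos: [0.4684, -0.2459, 0.0938]
eef_rot: [-0.023, 0.975, 0.005, 0.219]
contact_force: [-1.9, 1.2, 2.6]
opening: 0.243
finger_force: 25.0
```

>>> step_arm:
  motion:
    - {"dp":[0,0,-20],"twist":[0,0,0],"hand":-1}
    - {"dp":[0,0,-45],"twist":[0,0,0],"hand":-1}
    - {"dp":[0,0,-74],"twist":[0,0,0],"hand":-1}
    - {"dp":[0,0,-74],"twist":[0,0,0],"hand":-1}

```text
clock: 29.42
tool_pos: [0.4366, -0.2479, 0.1615]
eef_rot: [-0.023, 0.975, 0.004, 0.219]
contact_force: [0.4, -0.4, -1.0]
opening: 0.238
finger_force: 25.0
```

>>> step_arm:
  motion:
    - {"dp":[-15,0,-20],"twist":[0,0.05,0],"hand":-1}
    - {"dp":[-30,0,-40],"twist":[0,0.17,0],"hand":-1}
    - {"dp":[-45,0,-52],"twist":[0,0.3,0],"hand":-1}
    - {"dp":[-60,0,-62],"twist":[0,0.436,0],"hand":-1}
    - {"dp":[-60,0,-62],"twist":[0,0.436,0],"hand":-1}

```text
clock: 30.05
tool_pos: [0.4694, -0.2446, 0.2432]
eef_rot: [-0.024, 1.0, 0.0, 0.005]
contact_force: [0.2, 0.3, -1.1]
opening: 0.241
finger_force: 25.0
```

```bash
python3 drop.py 1
```

```text
[ 0.4694 -0.2446  0.2432] [[-0.9988 -0.0478  0.0109]
 [-0.0478  0.9989  0.001 ]
 [-0.0109  0.0005 -0.9999]] [ 1.0148  0.8064 -1.1166  1.8568  0.8504  1.038   1.1617] 0.24105816305000166
dp [-146.8  235.1    1.7] twist [0.002 0.011 0.242] -> [ 0.6048 -0.0027  0.2432]
dp [  0.    0.  113.2] twist [0. 0. 0.] -> [ 0.6048 -0.0027  0.13  ]
stick 179 78.57518144115483
25 [-4.2869 -3.9186 25.6467] [17.1021 14.5822 39.0841]
45 [-2.2837 -2.5349 45.1092] [17.6871 15.042  59.8785]
60 [-5.1604 -0.8028 60.8561] [17.9989 16.4283 74.9646]
```

>>> step_arm:
  motion:
    - {"dp":[-30,47,0],"twist":[0,0.01,0.05],"hand":-1}
    - {"dp":[-60,94,0],"twist":[0,0.01,0.1],"hand":-1}
    - {"dp":[-90,141,0],"twist":[0,0.01,0.15],"hand":-1}
    - {"dp":[-120,190,1],"twist":[0,0.01,0.2],"hand":-1}
    - {"dp":[-147,235,1],"twist":[0.002,0.011,0.242],"hand":-1}

```text
clock: 30.72
tool_pos: [0.5995, -0.0045, 0.2391]
eef_rot: [0.098, 0.995, -0.002, -0.004]
contact_force: [-0.4, -1.2, 0.0]
opening: 0.235
finger_force: 25.0
```

>>> step_arm:
  motion:
    - {"dp":[0,0,0],"twist":[0,0,0],"hand":-1}
    - {"dp":[0,0,0],"twist":[0,0,0],"hand":-1}
    - {"dp":[0,0,0],"twist":[0,0,0],"hand":-1}

```text
clock: 31.1
tool_pos: [0.5994, -0.0071, 0.2404]
eef_rot: [0.099, 0.995, -0.002, -0.004]
contact_force: [0.2, 0.3, -1.4]
opening: 0.241
finger_force: 25.0
```

```bash
python3 drop.py 1
```

```text
[ 0.5994 -0.0071  0.2404] [[-0.9805  0.1963 -0.0081]
 [ 0.1964  0.9805 -0.0029]
 [ 0.0073 -0.0045 -1.    ]] [ 0.4445  0.8492 -0.9866  1.6381  0.7775  1.1034  0.6084] 0.24136764141656258
dp [-4.4  5.4 -0.1] twist [-0.004 -0.007 -0.004] -> [ 0.6048 -0.0027  0.2404]
dp [  0.    0.  110.4] twist [0. 0. 0.] -> [ 0.6048 -0.0027  0.13  ]
stick 201 80.51954346737887
25 [ 0.979  -4.6377 25.3825] [19.6311 14.2376 39.963 ]
45 [ 0.5952 -3.6862 45.7382] [19.8168 13.8799 59.7533]
60 [ 3.1113 -4.1242 60.5443] [19.1439 14.6064 74.8616]
```

>>> step_arm:
  motion:
    - {"dp":[-8,5,20],"twist":[-0.004,-0.007,0],"hand":-1}
    - {"dp":[-8,5,45],"twist":[-0.004,-0.007,0],"hand":-1}
    - {"dp":[-8,5,58],"twist":[-0.004,-0.007,0],"hand":-1}
    - {"dp":[-8,5,58],"twist":[-0.004,-0.007,0],"hand":-1}

```text
clock: 31.65
tool_pos: [0.6083, -0.0014, 0.182]
eef_rot: [0.097, 0.995, 0.001, -0.0]
contact_force: [-0.3, 1.2, -0.6]
opening: 0.239
finger_force: 25.0
```

```bash
python3 drop.py 1
```

```text
[ 0.6083 -0.0014  0.182 ] [[-0.981   0.1939 -0.0008]
 [ 0.1939  0.981   0.0015]
 [ 0.0011  0.0013 -1.    ]] [ 0.4109  0.9244 -0.9359  1.6692  0.8585  1.0113  0.5496] 0.23869929468474735
dp [ 3.2 -2.   0. ] twist [ 0.001 -0.001 -0.001] -> [ 0.6048 -0.0027  0.182 ]
dp [ 0.  0. 52.] twist [0. 0. 0.] -> [ 0.6048 -0.0027  0.13  ]
stick 454 99.91060932656093
25 [ 5.229  -4.6008 25.1287] [19.6714 14.2753 39.4392]
45 [-24.6074 -12.6103  45.0743] [19.5838 13.9361 59.7187]
60 [-24.9966 -11.4882  60.1352] [20.963  24.9126 74.9852]
```

>>> step_arm:
  motion:
    - {"dp":[0,-1.5,15],"twist":[0,0,0],"hand":-1}
    - {"dp":[0,-1.5,30],"twist":[0,0,0],"hand":-1}
    - {"dp":[0,-1.5,42],"twist":[0,0,0],"hand":-1}
    - {"dp":[0,-1.5,50],"twist":[0,0,0],"hand":-1}
    - {"dp":[0,-1.5,50],"twist":[0,0,0],"hand":-1}

```text
clock: 32.33
tool_pos: [0.6084, -0.0024, 0.1328]
eef_rot: [0.097, 0.995, 0.001, 0.0]
contact_force: [-0.0, 0.9, -1.1]
opening: 0.246
finger_force: 25.0
```

>>> step_arm:
  motion:
    - {"dp":[0,0,0],"twist":[0,0,0],"hand":-0.1}
    - {"dp":[0,0,0],"twist":[0,0,0],"hand":-0.1}
    - {"dp":[0,0,0],"twist":[0,0,0],"hand":-0.1}

```text
clock: 32.7
tool_pos: [0.609, -0.0023, 0.134]
eef_rot: [0.097, 0.995, 0.001, 0.001]
contact_force: [-0.5, 0.1, 0.3]
opening: 0.451
finger_force: 0.0
```

>>> step_arm:
  motion:
    - {"dp":[0,0,-50],"twist":[0,0,0],"hand":-0.1}
    - {"dp":[0,0,-100],"twist":[0,0,0],"hand":-0.1}
    - {"dp":[0,0,-107],"twist":[0,0,0],"hand":-0.1}

```text
clock: 33.08
tool_pos: [0.6103, -0.0013, 0.2445]
eef_rot: [0.097, 0.995, 0.002, 0.004]
contact_force: [0.6, -0.2, -0.0]
opening: 0.449
finger_force: 0.0
```

```bash
python3 nxt.py -30
```

```text
[ 0.6103 -0.0013  0.2445] [[-0.981   0.1939  0.0083]
 [ 0.1939  0.981   0.0033]
 [-0.0075  0.0048 -1.    ]]
bay 0 512 white 0 [ 86. 604. 611.]
bay 1 478 white 0 [ 87. 588. 600.]
bay 2 336 white 0 [  6. 581. 587.]
bay 3 178 white 0 [  6. 329. 566.]
dp [  87.9 -327.3    5.2] twist [ 0.003  0.006 -0.242] -> [ 0.46   -0.3061  0.2365]
dp [22.6  1.1 78.6] twist [-0.    -0.436 -0.   ] -> [ 0.4374 -0.3061  0.1579]
```

>>> step_arm:
  motion:
    - {"dp":[11,-41,1],"twist":[0,0,0],"hand":-0.1}
    - {"dp":[22,-82,1],"twist":[0,0,0],"hand":-0.1}
    - {"dp":[33,-123,2],"twist":[0,0,0],"hand":-0.1}
    - {"dp":[44,-164,2],"twist":[0,0,0],"hand":-0.1}

```text
clock: 33.62
tool_pos: [0.532, -0.1565, 0.2367]
eef_rot: [0.097, 0.995, 0.001, -0.001]
contact_force: [-0.3, -0.2, -0.9]
opening: 0.447
finger_force: 0.0
```

>>> step_arm:
  motion:
    - {"dp":[11,-41,1],"twist":[0,0,-0.06],"hand":-0.1}
    - {"dp":[22,-82,1],"twist":[0,0,-0.12],"hand":-0.1}
    - {"dp":[33,-123,2],"twist":[0,0,-0.18],"hand":-0.1}
    - {"dp":[44,-163,3],"twist":[0.003,0.006,-0.242],"hand":-0.1}
    - {"dp":[44,-163,3],"twist":[0.003,0.006,-0.242],"hand":-0.1}

```text
clock: 34.25
tool_pos: [0.4558, -0.3099, 0.2325]
eef_rot: [-0.02, 1.0, -0.0, -0.005]
contact_force: [0.8, -0.5, -0.8]
opening: 0.444
finger_force: 0.0
```

>>> step_arm:
  motion:
    - {"dp":[6,0,17],"twist":[0,-0.1,0],"hand":-0.1}
    - {"dp":[12,0,35],"twist":[0,-0.21,0],"hand":-0.1}
    - {"dp":[18,1,57],"twist":[0,-0.33,0],"hand":-0.1}
    - {"dp":[23,1,76],"twist":[0,-0.436,0],"hand":-0.1}
    - {"dp":[23,1,76],"twist":[0,-0.436,0],"hand":-0.1}

```text
clock: 34.88
tool_pos: [0.4339, -0.3049, 0.1573]
eef_rot: [-0.023, 0.977, 0.006, 0.213]
contact_force: [1.5, 0.7, 1.0]
opening: 0.447
finger_force: 0.0
```

```bash
python3 stk.py -30
python3 - <<'E'
from h import *
s=snap('top');a=cv2.cvtColor(s['pixels'],cv2.COLOR_RGB2BGR)[110:340,100:340]
cv2.imwrite('pics/t5.png',cv2.resize(a,None,fx=2.5,fy=2.5,interpolation=cv2.INTER_CUBIC))
E
```

```text
1734 min z 61.86917728061927
60 1076 x -12.4 9.3 y -13.7 7.8
68 191 x -11.0 9.4 y -13.4 8.0
76 85 x 3.2 9.4 y -11.1 6.9
84 120 x -1.3 9.5 y -11.4 7.9
92 101 x 2.2 9.2 y -11.2 6.8
100 98 x 1.6 9.1 y -11.6 7.0
108 55 x -19.8 8.3 y -11.3 10.2
[ 0.4339 -0.3049  0.1573] [-0.0652  2.7115  0.0172]
dp [-5.4 -2.  75.4] twist [ 0.004 -0.008 -0.001] -> [ 0.4691 -0.3046  0.09  ]
```

View pics/t5.png

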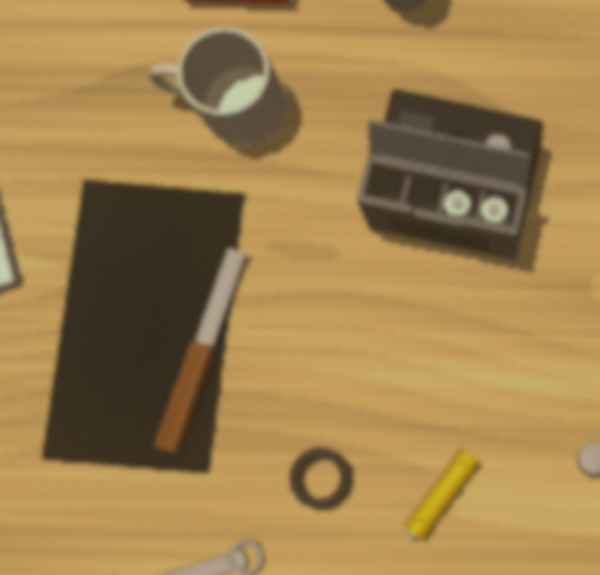

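The crop shows two sticks standing nub up in the bays at (457,203) and (494,210). The pry has been knocked so its tip at (238,252) hangs just over the mat edge, and I'll re-lay it later.

>>> step_arm:
  motion:
    - {"dp":[-3,-2,20],"twist":[0,-0.008,0],"hand":-0.1}
    - {"dp":[-3,-2,45],"twist":[0,-0.008,0],"hand":-0.1}
    - {"dp":[-3,-2,65],"twist":[0,-0.008,0],"hand":-0.1}
    - {"dp":[-3,-2,75],"twist":[0,-0.008,0],"hand":-0.1}
    - {"dp":[-3,-2,75],"twist":[0,-0.008,0],"hand":-0.1}

```text
clock: 35.6
tool_pos: [0.47, -0.3062, 0.0918]
eef_rot: [-0.023, 0.976, 0.005, 0.218]
contact_force: [0.5, -0.6, 1.2]
opening: 0.45
finger_force: 0.0
```

>>> step_arm:
  motion:
    - {"dp":[0,0,0],"twist":[0,0,0],"hand":-1}
    - {"dp":[0,0,0],"twist":[0,0,0],"hand":-1}
    - {"dp":[0,0,0],"twist":[0,0,0],"hand":-1}
  force: 25

```text
clock: 35.98
tool_pos: [0.4696, -0.307, 0.0927]
eef_rot: [-0.023, 0.976, 0.005, 0.218]
contact_force: [-1.5, -0.1, 3.1]
opening: 0.244
finger_force: 25.0
```

>>> step_arm:
  motion:
    - {"dp":[0,0,-20],"twist":[0,0,0],"hand":-1}
    - {"dp":[0,0,-45],"twist":[0,0,0],"hand":-1}
    - {"dp":[0,0,-74],"twist":[0,0,0],"hand":-1}
    - {"dp":[0,0,-74],"twist":[0,0,0],"hand":-1}

```text
clock: 36.48
tool_pos: [0.4378, -0.3091, 0.1604]
eef_rot: [-0.023, 0.976, 0.003, 0.218]
contact_force: [0.7, 0.2, -1.9]
opening: 0.241
finger_force: 25.0
```

>>> step_arm:
  motion:
    - {"dp":[-15,0,-20],"twist":[0,0.05,0],"hand":-1}
    - {"dp":[-30,0,-40],"twist":[0,0.17,0],"hand":-1}
    - {"dp":[-45,0,-52],"twist":[0,0.3,0],"hand":-1}
    - {"dp":[-60,0,-62],"twist":[0,0.436,0],"hand":-1}
    - {"dp":[-60,0,-62],"twist":[0,0.436,0],"hand":-1}

```text
clock: 37.1
tool_pos: [0.4706, -0.3054, 0.2416]
eef_rot: [-0.025, 1.0, -0.0, 0.005]
contact_force: [-0.2, 0.6, -0.8]
opening: 0.242
finger_force: 25.0
```

```bash
python3 drop.py 2
```

```text
[ 0.4706 -0.3054  0.2416] [[-0.9987 -0.0493  0.0094]
 [-0.0493  0.9988 -0.0001]
 [-0.0094 -0.0005 -1.    ]] [ 1.0303  0.7857 -0.9657  1.7684  0.7609  0.9992  1.3849] 0.24225395439176245
dp [-157.   327.8    1.3] twist [0.001 0.009 0.243] -> [0.6112 0.0297 0.2416]
dp [  0.    0.  111.6] twist [0. 0. 0.] -> [0.6112 0.0297 0.13  ]
stick 166 78.25787632206004
25 [-2.893  -2.9559 25.2799] [15.5635 17.4051 38.9281]
45 [-6.7529  1.1287 45.236 ] [16.9049 17.4551 59.8697]
60 [-4.5945 -2.4852 60.434 ] [16.3799 15.6433 74.7926]
```

>>> step_arm:
  motion:
    - {"dp":[-20,41,0],"twist":[0,0,0],"hand":-1}
    - {"dp":[-40,82,0],"twist":[0,0,0],"hand":-1}
    - {"dp":[-60,123,0],"twist":[0,0,0],"hand":-1}
    - {"dp":[-79,164,0],"twist":[0,0,0],"hand":-1}

```text
clock: 37.65
tool_pos: [0.5352, -0.1401, 0.2383]
eef_rot: [-0.023, 1.0, -0.001, 0.0]
contact_force: [0.9, -0.3, -0.0]
opening: 0.239
finger_force: 25.0
```

>>> step_arm:
  motion:
    - {"dp":[-20,41,0],"twist":[0,0.003,0.06],"hand":-1}
    - {"dp":[-40,82,0],"twist":[0,0.005,0.12],"hand":-1}
    - {"dp":[-60,123,0],"twist":[0,0.007,0.18],"hand":-1}
    - {"dp":[-79,164,1],"twist":[0,0.009,0.243],"hand":-1}
    - {"dp":[-79,164,1],"twist":[0,0.009,0.243],"hand":-1}

```text
clock: 38.28
tool_pos: [0.6075, 0.0309, 0.238]
eef_rot: [0.096, 0.995, 0.001, -0.003]
contact_force: [-0.7, -0.5, -1.3]
opening: 0.236
finger_force: 25.0
```

>>> step_arm:
  motion:
    - {"dp":[0,0,0],"twist":[0,0,0],"hand":-1}
    - {"dp":[0,0,0],"twist":[0,0,0],"hand":-1}

```text
clock: 38.52
tool_pos: [0.6076, 0.0252, 0.2388]
eef_rot: [0.099, 0.995, -0.001, -0.004]
contact_force: [0.2, -0.2, -1.0]
opening: 0.241
finger_force: 25.0
```

```bash
python3 drop.py 2
```

```text
[0.6076 0.0252 0.2388] [[-0.9803  0.1974 -0.0073]
 [ 0.1974  0.9803 -0.0018]
 [ 0.0068 -0.0032 -1.    ]] [ 0.3254  0.8109 -0.8393  1.6165  0.6768  1.0362  0.6496] 0.2411218822890738
dp [-2.6  5.1 -0. ] twist [-0.003 -0.007 -0.005] -> [0.6112 0.0297 0.2388]
dp [  0.    0.  108.8] twist [0. 0. 0.] -> [0.6112 0.0297 0.13  ]
stick 207 80.59245910721125
25 [ 0.9042 -7.0451 25.1286] [18.3546 14.104  39.8912]
45 [-1.1865 -5.3728 45.105 ] [17.3647 14.8935 59.7059]
60 [-3.7791 -7.8372 60.0468] [18.6889 14.4832 74.4027]
```

>>> step_arm:
  motion:
    - {"dp":[-4.5,4,20],"twist":[-0.003,-0.007,0],"hand":-1}
    - {"dp":[-4.5,4,45],"twist":[-0.003,-0.007,0],"hand":-1}
    - {"dp":[-4.5,4,57],"twist":[-0.003,-0.007,0],"hand":-1}
    - {"dp":[-4.5,4,57],"twist":[-0.003,-0.007,0],"hand":-1}

```text
clock: 39.08
tool_pos: [0.6129, 0.0303, 0.1822]
eef_rot: [0.098, 0.995, 0.001, 0.0]
contact_force: [-0.3, -0.4, -0.3]
opening: 0.241
finger_force: 25.0
```

```bash
python3 drop.py 2
```

```text
[0.6129 0.0303 0.1822] [[-0.9807  0.1956  0.0003]
 [ 0.1956  0.9807  0.0013]
 [-0.0001  0.0014 -1.    ]] [ 0.295   0.8801 -0.7925  1.6568  0.75    0.9338  0.5898] 0.24050582937106835
dp [ 1.6 -0.9 -0. ] twist [ 0.001  0.    -0.003] -> [0.6112 0.0297 0.1822]
dp [ 0.   0.  52.2] twist [0. 0. 0.] -> [0.6112 0.0297 0.13  ]
stick 463 99.98035072136258
25 [ 0.3339 -7.8543 25.5287] [16.5535 13.6836 39.9604]
45 [-24.4365  -2.6662  45.4732] [16.4208 14.5391 59.9885]
60 [-24.9853  -9.1308  60.1864] [18.5005 24.3449 74.9624]
```

>>> step_arm:
  motion:
    - {"dp":[0,-1,15],"twist":[0,0,0],"hand":-1}
    - {"dp":[0,-1,30],"twist":[0,0,0],"hand":-1}
    - {"dp":[0,-1,42],"twist":[0,0,0],"hand":-1}
    - {"dp":[0,-1,50],"twist":[0,0,0],"hand":-1}
    - {"dp":[0,-1,50],"twist":[0,0,0],"hand":-1}

```text
clock: 39.75
tool_pos: [0.6129, 0.0303, 0.1321]
eef_rot: [0.098, 0.995, 0.001, 0.0]
contact_force: [-0.5, -0.2, -1.0]
opening: 0.241
finger_force: 25.0
```

>>> step_arm:
  motion:
    - {"dp":[0,0,0],"twist":[0,0,0],"hand":-0.1}
    - {"dp":[0,0,0],"twist":[0,0,0],"hand":-0.1}
    - {"dp":[0,0,0],"twist":[0,0,0],"hand":-0.1}

```text
clock: 40.12
tool_pos: [0.6135, 0.0304, 0.1334]
eef_rot: [0.098, 0.995, 0.001, 0.001]
contact_force: [-0.5, -0.1, -0.2]
opening: 0.448
finger_force: 0.0
```

>>> step_arm:
  motion:
    - {"dp":[0,0,-50],"twist":[0,0,0],"hand":-0.1}
    - {"dp":[0,0,-100],"twist":[0,0,0],"hand":-0.1}
    - {"dp":[0,0,-107],"twist":[0,0,0],"hand":-1}

```text
clock: 40.5
tool_pos: [0.6149, 0.0312, 0.2439]
eef_rot: [0.098, 0.995, 0.002, 0.004]
contact_force: [1.1, 0.1, -0.3]
opening: 0.362
finger_force: 0.0
```

>>> step_arm:
  motion:
    - {"dp":[-40,-16,0],"twist":[0,0,0],"hand":-1}
    - {"dp":[-80,-16,0],"twist":[0,0,0],"hand":-1}
    - {"dp":[-80,-16,0],"twist":[0,0,0],"hand":-1}

```text
clock: 40.88
tool_pos: [0.6899, -0.0027, 0.2384]
eef_rot: [0.1, 0.995, 0.001, 0.001]
contact_force: [-0.4, -0.5, 0.0]
opening: 0.021
finger_force: 0.0
```

Run:
```python
from h import *
p,o=pose();print(p,o.as_matrix())
l=R.from_euler('z',11.1,degrees=True).apply(p-np.array([.608,.0135,0]))*1000;print('local',l)
s=snap('top');save(s,'t6.png');a=cv2.cvtColor(s['pixels'],cv2.COLOR_RGB2BGR)[110:250,200:340]
cv2.imwrite('pics/t6.png',cv2.resize(a,None,fx=4,fy=4,interpolation=cv2.INTER_CUBIC))
V=cloud(s);L=R.from_euler('z',11.1,degrees=True).apply((V-np.array([.608,.0135,0])).reshape(-1,3))*1000
m=(L[:,0]>22)&(L[:,0]<98)&(abs(L[:,1])<70)&(L[:,2]<140);print('housing z max',np.percentile(L[m][L[m][:,0]>45][:,2],[50,95,100]))
```

```text
[ 0.6899 -0.0027  0.2384] [[-0.9801  0.1984  0.0017]
 [ 0.1984  0.9801  0.0015]
 [-0.0014  0.0018 -1.    ]]
local [ 83.4422  -0.1152 238.4074]
housing z max [65.1855 70.1931 75.7001]
```

View pics/t6.png

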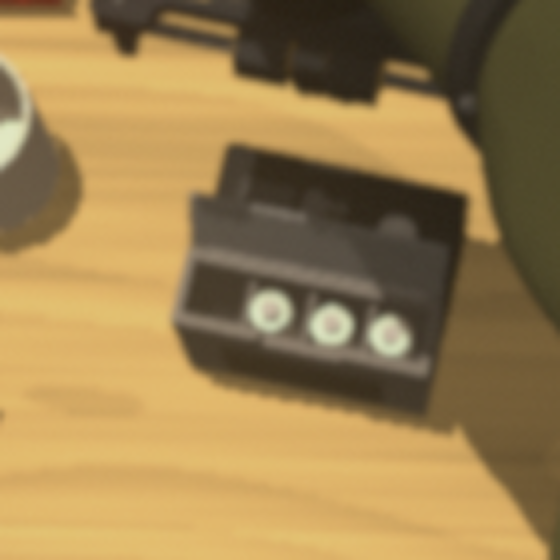

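The crop shows three sticks nub up, at (270,310), (330,324) and (390,335). The fourth bay is empty and the lid is open. Next I'll push the lid shut from behind with the closed fingers.

>>> step_arm:
  motion:
    - {"dp":[0,0,50],"twist":[0,0,0],"hand":-1}
    - {"dp":[0,0,100],"twist":[0,0,0],"hand":-1}
    - {"dp":[10,0,100],"twist":[0,0,0],"hand":-1}
    - {"dp":[20,0,100],"twist":[0,0,0],"hand":-1}
    - {"dp":[30,0,100],"twist":[0,0,0],"hand":-1}

```text
clock: 41.55
tool_pos: [0.6594, 0.0058, 0.1427]
eef_rot: [0.098, 0.995, 0.002, 0.003]
contact_force: [0.0, 0.1, 0.6]
opening: 0.003
finger_force: 0.0
```

>>> step_arm:
  motion:
    - {"dp":[8,0,0],"twist":[0,0,0],"hand":-1}
    - {"dp":[16,0,0],"twist":[0,0,0],"hand":-1}
    - {"dp":[24,0,0],"twist":[0,0,0],"hand":-1}
    - {"dp":[32,0,0],"twist":[0,0,0],"hand":-1}
    - {"dp":[40,0,0],"twist":[0,0,0],"hand":-1}

```text
clock: 42.18
tool_pos: [0.6191, 0.0126, 0.1396]
eef_rot: [0.098, 0.995, 0.001, 0.0]
contact_force: [1.8, 0.2, -0.2]
opening: 0.006
finger_force: 0.6
```

```bash
python3 - <<'E'
from h import *
p,o=pose()
l=R.from_euler('z',11.1,degrees=True).apply(p-np.array([.608,.0135,0]))*1000;print('local',l,r.get_state()['contact_force'])
E
python3 lid.py side
```

```text
local [ 11.0899   1.2226 139.6209] [ 1.8057  0.2062 -0.1942]
-65 19 x -16.0 24.0 z 100.0 125.0 ang -150.9
-39 48 x -19.0 21.0 z 99.0 125.0 ang -153.7
-13 31 x -18.0 3.0 z 99.0 124.0 ang 27.3
13 52 x -20.0 25.0 z 99.0 126.0 ang 25.6
39 64 x -18.0 24.0 z 98.0 126.0 ang -155.4
65 33 x -15.0 22.0 z 100.0 126.0 ang -149.5
[0.6178 0.0129 0.1395] [0.6746 0.3759 0.4328]
```

>>> step_arm:
  motion:
    - {"dp":[6,0,2],"twist":[0,0,0],"hand":-1}
    - {"dp":[14,0,5],"twist":[0,0,0],"hand":-1}
    - {"dp":[16,0,9],"twist":[0,0,0],"hand":-1}
    - {"dp":[16,0,12],"twist":[0,0,0],"hand":-1}
    - {"dp":[16,0,14],"twist":[0,0,0],"hand":-1}

```text
clock: 42.85
tool_pos: [0.6037, 0.0159, 0.1263]
eef_rot: [0.098, 0.995, 0.001, 0.0]
contact_force: [-5.0, -2.2, 17.2]
opening: 0.008
finger_force: 8.6
```

>>> step_arm:
  motion:
    - {"dp":[0,0,1],"twist":[0,0,0],"hand":-1}
    - {"dp":[0,0,2],"twist":[0,0,0],"hand":-1}
    - {"dp":[0,0,2],"twist":[0,0,0],"hand":-1}

```text
clock: 43.22
tool_pos: [0.6037, 0.0159, 0.1263]
eef_rot: [0.098, 0.995, 0.0, 0.001]
contact_force: [-6.5, -1.8, 21.0]
opening: 0.006
finger_force: 10.3
```

```bash
python3 lid.py side
```

```text
-65 57 x -23.0 16.0 z 99.0 108.0 ang -1.4
-39 94 x -23.0 18.0 z 98.0 107.0 ang -0.9
-13 36 x -23.0 -8.0 z 100.0 145.0 ang -89.5
13 91 x -25.0 22.0 z 98.0 132.0 ang -2.0
39 125 x -24.0 16.0 z 98.0 106.0 ang -1.0
65 76 x -24.0 22.0 z 98.0 107.0 ang -1.8
[0.6037 0.0159 0.1263] [-7.0974 -1.5023 20.3126]
```

>>> step_arm:
  motion:
    - {"dp":[0,0,-40],"twist":[0,0,0],"hand":-1}
    - {"dp":[0,0,-90],"twist":[0,0,0],"hand":-1}
    - {"dp":[0,0,-130],"twist":[0,0,0],"hand":-1}
    - {"dp":[0,30,-130],"twist":[0,0,0],"hand":0.1}

```text
clock: 43.78
tool_pos: [0.6118, 0.043, 0.2569]
eef_rot: [0.101, 0.995, 0.001, 0.004]
contact_force: [0.2, 0.2, -1.4]
opening: 0.095
finger_force: 0.0
```

>>> step_arm:
  motion:
    - {"dp":[20,50,0],"twist":[0,0,0],"hand":0.1}
    - {"dp":[40,100,0],"twist":[0,0,0],"hand":0.1}
    - {"dp":[60,150,0],"twist":[0,0,0],"hand":0.1}
    - {"dp":[80,190,0],"twist":[0,0,0.1],"hand":0.1}
    - {"dp":[90,210,0],"twist":[0,0,0.17],"hand":0.1}

```text
clock: 44.4
tool_pos: [0.561, 0.2719, 0.2542]
eef_rot: [0.181, 0.983, 0.002, 0.0]
contact_force: [0.2, -1.3, 1.0]
opening: 0.551
finger_force: 0.0
```

```bash
cat > pm.py <<'E'
from h import *
print(pose()[0],pose()[1].as_matrix()[:,0])
for n in('top','wrist'):
    d=snap(n);W=cloud(d);c=d['pixels'].astype(int);print(n,find(d,n,'pry'))
    w=(c[...,0]-c[...,2]>35)&(W[...,2]>.012)&(W[...,2]<.035)&(abs(W[...,0]-.5)<.16)&(abs(W[...,1]-.28)<.12)
    a=(W[...,2]>.009)&(W[...,2]<.035)&(abs(W[...,0]-.5)<.16)&(abs(W[...,1]-.28)<.12)
    k=(W[...,2]>-.01)&(W[...,2]<.008)&(c.max(-1)<75)&(abs(W[...,0]-.5)<.18)&(abs(W[...,1]-.28)<.12)
    for l,m in(('handle',w),('all',a),('mat',k)):
        P=W[m]; 
        if len(P)>20: print(l,len(P),cv2.minAreaRect((P[:,:2]*1000).astype(np.float32)),P[:,2].max())
E
python3 pm.py; python3 lid.py top; python3 lid.py side
```

```text
[0.561  0.2719 0.2542] [-0.9342  0.3567  0.0003]
top [(0.74, array([ 0.3063, -0.3025,  0.0186]))]
mat 517 ((422.5220642089844, 353.3489685058594), (104.69891357421875, 44.509300231933594), 26.012939453125) 0.00788840780433242
wrist [(0.9, array([0.4611, 0.2346, 0.0204]))]
handle 2764 ((483.9021911621094, 227.97781372070312), (20.488048553466797, 189.28392028808594), 74.36756896972656) 0.024848706837153345
all 4315 ((504.9836120605469, 311.28997802734375), (192.2450408935547, 189.64013671875), 75.64098358154297) 0.024848706837153345
mat 36226 ((507.8504943847656, 282.1474914550781), (149.3479461669922, 257.77587890625), 86.24593353271484) 0.007953823702494422
[0.5632 0.2666 0.2538] [ 0.5668 -0.4237  0.4035]
-65 51 x -22.0 18.0 z 98.0 106.0 ang -1.7
-39 108 x -25.0 17.0 z 98.0 106.0 ang -0.8
-13 110 x -25.0 18.0 z 100.0 107.0 ang -0.1
13 96 x -24.0 23.0 z 99.0 106.0 ang -0.4
39 109 x -23.0 19.0 z 99.0 106.0 ang -1.2
65 70 x -23.0 21.0 z 98.0 105.0 ang -0.3
[0.5634 0.2663 0.2538] [-0.8288 -0.798  -0.0599]
```

```bash
python3 -c "
from h import *
plan([((.4752,.2305,.2538),164.4,0),((.4752,.2305,.028),164.4,0),((.4752,.2305,.06),164.4,0),((.499,.2841,.06),176.2,0),((.499,.2841,.033),176.2,0)])"
```

```text
dp [ 69.4 -65.1  -0.2] twist [ 0.001  0.002 -0.095] -> [0.4752 0.2305 0.2538]
dp [  0.    0.  225.8] twist [0. 0. 0.] -> [0.4752 0.2305 0.028 ]
dp [  0.   0. -32.] twist [0. 0. 0.] -> [0.4752 0.2305 0.06  ]
dp [-8.5 58.   0. ] twist [ 0.     0.    -0.206] -> [0.499  0.2841 0.06  ]
dp [ 0.  0. 27.] twist [0. 0. 0.] -> [0.499  0.2841 0.033 ]
```

>>> step_arm:
  motion:
    - {"dp":[35,-32,0],"twist":[0,0,-0.05],"hand":0.1}
    - {"dp":[69,-65,0],"twist":[0,0,-0.095],"hand":0.1}
    - {"dp":[69,-65,50],"twist":[0,0,-0.095],"hand":0.1}
    - {"dp":[69,-65,100],"twist":[0,0,-0.095],"hand":0.1}
    - {"dp":[69,-65,120],"twist":[0,0,-0.095],"hand":0.1}

```text
clock: 45.32
tool_pos: [0.4748, 0.2298, 0.1315]
eef_rot: [0.136, 0.991, -0.001, -0.0]
contact_force: [0.4, -0.7, 0.4]
opening: 0.551
finger_force: 0.0
```

```bash
python3 -c "
from h import *
plan([((.4752,.2305,.028),164.4,0)])"
```

```text
dp [ -0.2   1.  103.5] twist [-0.002 -0.001 -0.001] -> [0.4752 0.2305 0.028 ]
```

>>> step_arm:
  motion:
    - {"dp":[0,1,45],"twist":[0,0,0],"hand":0.1}
    - {"dp":[0,1,90],"twist":[0,0,0],"hand":0.1}
    - {"dp":[0,1,103],"twist":[0,0,0],"hand":0.1}
    - {"dp":[0,1,103],"twist":[0,0,0],"hand":0.1}

```text
clock: 45.82
tool_pos: [0.4758, 0.2332, 0.031]
eef_rot: [0.136, 0.991, 0.001, 0.001]
contact_force: [0.8, -0.3, -0.4]
opening: 0.549
finger_force: 0.0
```

>>> step_arm:
  motion:
    - {"dp":[0,0,0],"twist":[0,0,0],"hand":-1}
    - {"dp":[0,0,0],"twist":[0,0,0],"hand":-1}
    - {"dp":[0,0,0],"twist":[0,0,0],"hand":-1}
    - {"dp":[0,0,0],"twist":[0,0,0],"hand":-1}
  force: 40

```text
clock: 46.32
tool_pos: [0.476, 0.2336, 0.0318]
eef_rot: [0.135, 0.991, 0.001, 0.001]
contact_force: [-0.8, -1.3, 5.5]
opening: 0.224
finger_force: 39.7
```

>>> step_arm:
  motion:
    - {"dp":[0,0,-16],"twist":[0,0,0],"hand":-1}
    - {"dp":[-2,15,-30],"twist":[0,0,-0.05],"hand":-1}
    - {"dp":[-5,35,-30],"twist":[0,0,-0.12],"hand":-1}
    - {"dp":[-8,58,-30],"twist":[0,0,-0.206],"hand":-1}
    - {"dp":[-8,58,-30],"twist":[0,0,-0.206],"hand":-1}

```text
clock: 46.95
tool_pos: [0.4989, 0.2894, 0.0613]
eef_rot: [0.033, 0.999, 0.002, 0.001]
contact_force: [-0.1, -0.7, -1.2]
opening: 0.224
finger_force: 39.7
```

```bash
python3 -c "
from h import *
print(pose()[0])
plan([((.499,.2841,.03),176.2,0)])"
```

```text
[0.4989 0.2894 0.0613]
dp [-0.4 -5.5 31.3] twist [0.005 0.002 0.001] -> [0.499  0.2841 0.03  ]
```

>>> step_arm:
  motion:
    - {"dp":[0,-5,12],"twist":[0,0,0],"hand":-1}
    - {"dp":[0,-5,22],"twist":[0,0,0],"hand":-1}
    - {"dp":[0,-5,28],"twist":[0,0,0],"hand":-1}
    - {"dp":[0,-5,30],"twist":[0,0,0],"hand":-1}
    - {"dp":[0,-5,30],"twist":[0,0,0],"hand":-1}

```text
clock: 47.58
tool_pos: [0.4979, 0.2815, 0.0318]
eef_rot: [0.033, 0.999, -0.0, 0.001]
contact_force: [-2.7, -3.4, 10.3]
opening: 0.225
finger_force: 39.8
```

>>> step_arm:
  motion:
    - {"dp":[0,0,0],"twist":[0,0,0],"hand":0.1}
    - {"dp":[0,0,0],"twist":[0,0,0],"hand":0.1}
    - {"dp":[0,0,0],"twist":[0,0,0],"hand":0.1}

```text
clock: 47.95
tool_pos: [0.4984, 0.2827, 0.031]
eef_rot: [0.033, 0.999, 0.001, 0.001]
contact_force: [0.2, -0.0, -0.3]
opening: 0.536
finger_force: 0.0
```

>>> step_arm:
  motion:
    - {"dp":[0,0,-50],"twist":[0,0,0],"hand":0.1}
    - {"dp":[0,0,-100],"twist":[0,0,0],"hand":0.1}
    - {"dp":[0,0,-150],"twist":[0,0,0],"hand":0.1}
    - {"dp":[0,0,-200],"twist":[0,0,0],"hand":0.1}

```text
clock: 48.45
tool_pos: [0.4979, 0.282, 0.2326]
eef_rot: [0.033, 0.999, 0.001, 0.001]
contact_force: [1.6, 0.6, 0.7]
opening: 0.552
finger_force: 0.0
```

>>> step_arm:
  motion:
    - {"dp":[0,-50,0],"twist":[0,0,0],"hand":0.1}
    - {"dp":[0,-100,0],"twist":[0,0,0],"hand":0.1}
    - {"dp":[0,-150,0],"twist":[0,0,0],"hand":0.1}
    - {"dp":[0,-200,0],"twist":[0,0,0],"hand":0.1}
    - {"dp":[0,-250,0],"twist":[0,0,0],"hand":0.1}

```text
clock: 49.08
tool_pos: [0.4816, 0.0312, 0.2306]
eef_rot: [0.032, 0.999, 0.001, 0.001]
contact_force: [0.4, -0.0, 0.0]
opening: 0.549
finger_force: 0.0
```

>>> step_arm:
  motion:
    - {"dp":[0,-50,0],"twist":[0,0,0],"hand":0.1}
    - {"dp":[0,-100,0],"twist":[0,0,0],"hand":0.1}
    - {"dp":[0,-150,0],"twist":[0,0,0],"hand":0.1}
    - {"dp":[0,-200,0],"twist":[0,0,0],"hand":0.1}
    - {"dp":[0,-250,0],"twist":[0,0,0],"hand":0.1}

```text
clock: 49.7
tool_pos: [0.4653, -0.2184, 0.2302]
eef_rot: [0.033, 0.999, 0.001, 0.001]
contact_force: [1.4, 0.1, -0.4]
opening: 0.554
finger_force: 0.0
```

```bash
python3 pm.py|grep -v wrist; python3 lid.py top; python3 lid.py side; python3 -c "
from h import *
s=snap('top');save(s,'fin.png')"
```

```text
[ 0.4653 -0.2184  0.2302] [-0.9979  0.0651 -0.002 ]
top [(0.84, array([0.4923, 0.2807, 0.0182])), (0.72, array([ 0.3043, -0.301 ,  0.0165]))]
handle 463 ((495.3583679199219, 282.3453674316406), (21.714487075805664, 168.83929443359375), 88.13137817382812) 0.027797145101194243
all 740 ((497.07928466796875, 298.67974853515625), (172.55706787109375, 141.16360473632812), 26.926679611206055) 0.027797145101194243
mat 6037 ((507.5705261230469, 284.7536315917969), (145.35691833496094, 253.37344360351562), 86.26722717285156) 0.007959388909475118
[ 0.4656 -0.216   0.2302] [-0.3497  0.2257 -0.2075]
-65 51 x -23.0 17.0 z 99.0 106.0 ang 0.5
-39 113 x -24.0 18.0 z 98.0 107.0 ang -1.6
-13 117 x -23.0 19.0 z 99.0 107.0 ang -0.7
13 108 x -24.0 19.0 z 98.0 107.0 ang -0.2
39 120 x -25.0 18.0 z 99.0 107.0 ang -1.1
65 72 x -24.0 24.0 z 99.0 107.0 ang -1.4
[ 0.4658 -0.2153  0.2303] [ 0.6497  1.1839 -0.3078]
```

View pics/fin.png

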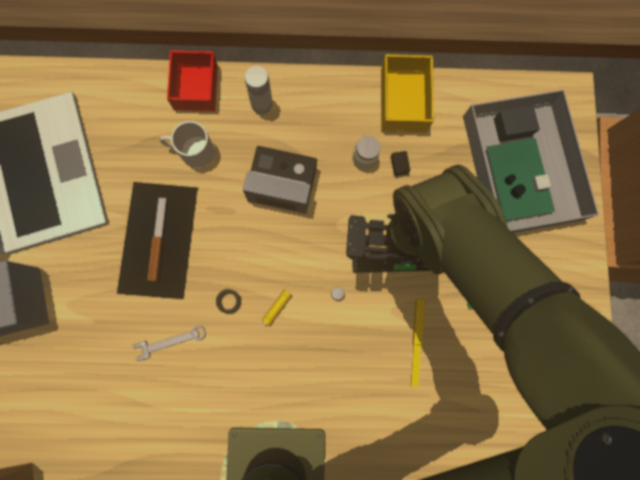

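The picture shows the pry at (157,240), wholly on the mat, with the case shut at (280,183) and the bystanders unmoved. I'll compare the lid height with the start and then hand in.

Run:
```python
from h import *
def f(W):
    L=R.from_euler('z',11.1,degrees=True).apply((W-np.array([.608,.0135,0])).reshape(-1,3))*1000
    return [np.median(L[(abs(L[:,0]-a)<4)&(abs(L[:,1])<60)&(L[:,2]>90)&(L[:,2]<120)][:,2]).round(2) for a in(-15,-5,5,15)]
print(f(np.load('/tmp/top.npz')['W']))
now=f(cloud(snap('top')));print(now)
d=np.array(now)-f(np.load('/tmp/top.npz')['W'])
if abs(d).max()<.8: print('finish',r.finish_job())
```

```text
[np.float64(103.1), np.float64(103.0), np.float64(102.97), np.float64(103.02)]
[np.float64(102.92), np.float64(103.08), np.float64(102.97), np.float64(103.33)]
the job is handed in; nothing more can be done
finish None
```

The job is handed in: I levered the lid open through the notch, put all three sticks in the case nub up (one to a bay), shut the lid fully, and left the pry flat within the mat after re-laying it when it was knocked; no verdict came back.

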